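Pack-clamp brass blanks for drilling

TASK

Get the brass blanks ready to be drilled as one pack: lift the black charcoal block off the clamp's carrier and put it back on the grey soldering board, stack all the brass blanks from the bench flat between the carrier's posts, and push the carrier along its dovetail right home until the sprung catch clicks up. Then turn the black torque knob on top clockwise until it slips and clicks, and stop there, within a third of a turn of slipping. Leave the tub, the gas lighter and the dividers where they are.

Things in the scene. Friction and masses are not known exactly. Their poses are not given: they have to be found in the camera images.
- clamp: Pack clamp, a fixed steel fixture on the left of the bench. Origin: underside, under the screw axis; x along the track away from the loading end, z up. Base x -223 to +54 mm, 124 wide. Track floor at z 6 mm; two undercut rails, |y| 38 to 59 mm, top at z 20. Bridge over the origin: columns at y +-70 mm (26 x 18), crossbar 30 mm deep, z 76 to 94 mm, knob above.
- clamp_home (a point): Point of the fixed clamp on the screw axis at z 26 mm, where point carrier_nest must be when the carrier is home (end stop 1.5 mm beyond). Same axes as the clamp.
- carrier: Loose steel dovetail slide, 0.45 kg, 156 x 78 mm deck, held in the track with 2 mm side play; drawn out 102 to 118 mm at the start. Origin: underside, below the nest centre; x along the track to the bridge. Six round-tipped posts 6 mm thick, 35.5 mm tall, bound the nest: at x +-30, y +-34.5 mm and x +-48, y 0 (inner size 90 x 63 mm); flanks between the side posts are free for fingers.
- carrier_nest (a point): Centre of the carrier's nest on its deck surface, 26 mm over the bench (20 mm over the carrier's origin). Blanks are stacked centred here, long side along the carrier's x.
- carrier_knob (a point): Half-way up the carrier's black push knob, an upright cylinder 23 mm in diameter, 37 mm tall on the deck; this point is 20 mm above the deck and 90 mm before the nest's centre (carrier x -90 mm). Grip or push it to slide the carrier; the track is greased and that takes 2 to 5 N, with a bump of a few N at the catch.
- catch (a joint): Sprung catch in the track floor, in m: 0 = up. The passing carrier presses its nose down about 3 mm; it springs up into a slot under the carrier when the carrier is within 3 mm of home. Range 0 to 4 mm, spring 2 to 4 N. Its steel release tab moves with it, outside the rail at clamp x -36, y -71 mm, and need not be touched.
- knob_grip (a point): On the screw axis, at the height to grip the torque knob: a black bar 50 mm long (own x), 13 mm thick (own y), from z 110 to 136 mm over the bench; this point at z 125. Below it a hub 31 mm in diameter up to z 112 mm, then the screw's aluminium collar with a white mark. Its orientation turns with the knob.
- spindle (a joint): Angle of the clamp screw and its collar, rad: 0 = fully up at the start, grows as the screw goes down (clockwise from above), range 0 to 6. The platen goes down 6 mm per rad. The knob carries the screw along until the platen bears on the pack.
- torque_knob (a joint): Slip of the knob on the screw, rad, 0 at the start: stays 0 while the screw turns with the knob, grows as the knob is turned clockwise past its set torque (0.18 N m) once the screw has stopped. The knob's own turn is spindle + torque_knob.
- platen_face (a point): Centre of the underside of the platen, the steel pressure disc (46 mm in diameter) under the bridge; 66 mm above the bench at the start, moves down with the screw. A pack of three blanks stands 24 mm, of four 32 mm above the deck.
- blank0_mid (a point): Centre (half-way up) of a brass blank, a flat plate 84 (x) x 58 (y) x 8 mm (z), 0.2 kg, scribed for drilling. At the start it lies flat on the bench, under blank2. All blanks are alike and may be stacked in any order, long side along the track.
- blank1_mid (a point): Centre (half-way up) of a brass blank, a flat plate 84 (x) x 58 (y) x 8 mm (z), 0.2 kg, scribed for drilling. It lies flat on the bench by itself at the start, or is absent. All blanks are alike and may be stacked in any order, long side along the track.
- blank2_mid (a point): Centre (half-way up) of a brass blank, a flat plate 84 (x) x 58 (y) x 8 mm (z), 0.2 kg, scribed for drilling. At the start it lies flat on blank0, roughly flush with it. All blanks are alike and may be stacked in any order, long side along the track.
- blank3_mid (a point): Centre (half-way up) of a brass blank, a flat plate 84 (x) x 58 (y) x 8 mm (z), 0.2 kg, scribed for drilling. At the start it lies flat on blank2, roughly flush with it, or is absent. All blanks are alike and may be stacked in any order, long side along the track.
- charcoal_mid (a point): Centre (half-way up) of the charcoal soldering block, black, bound with wire, 57 (x) x 87 (y) x 30 mm (z), about 0.1 kg; at the start it lies in the carrier's nest with its long side (own y) along the track.
- board_top (a point): Centre of the top of the grey ceramic soldering board, 152 (x) x 207 (y) x 12 mm, fixed on the right of the bench; its top is 12 mm over the bench. The neck of the bench lamp rises close beyond its far left corner, so come to it from the near side.
- tub: Frosted plastic tub, 81 mm wide, 66 mm high, standing to the right of the clamp's far end: leave alone. Origin: centre of its underside.
- gas_lighter: Clear gas lighter, 33 x 106 x 16 mm, lying near the lamp: leave alone. Origin: centre of its underside.
- dividers: Steel spring dividers, 30 x 114 x 8 mm, lying at the near edge of the bench: leave alone. Origin: centre of its underside.
Not all that is in view belongs to the job. Of the things that look like the part that bears charcoal_mid, the larger one is meant.

How it is judged:
By the outcome, as a careful person would: the job done as asked, in the order asked, and still so for the second after the job is handed in, with the robot touching nothing.
Of blank1, blank3 only 1 to 2 are there at a start; the rules pass over those that are not, and their reading is None.
At some moment in a run one of blank1, charcoal may be knocked a few centimetres aside while the robot is not near it.
Once in a run the grip may slacken for a moment while it holds something.
It also fails if it takes over 208 s, if anything falls off the work surface, if the arm or the gripper's body presses on something with over 40 N, if the wrist force passes 120 N, or if a joint passes its speed limit or range.

ROBOT

A 7-joint arm with a two-finger parallel gripper is mounted at the origin on a cart in front of the work surface, level with it; the furniture and walls round the work are solid. World frame = base frame: x ahead of the robot, y to its left, z up, the work surface at z = 0. Lengths are in m, angles in rad, forces in N, time in s.
With the tool pointing down it reaches from about 0.4 to 0.875 m from the base axis. Payload 6.5 kg.
Tool frame: the origin (TCP) lies between the finger pads; the fingertips stand 22 mm ahead of it and the grasp point (between the pads) lies 3 mm ahead of it (env.tip_extent is the distance from the TCP to the fingertips, in m); z points along the fingers, y is the line along which they close (so a half turn about z gives the same grasp; the last joint's range is limited). The gripper opens to 88 mm and grips with 3 to 60 N. Pads are 18 mm wide; open, the fingers measure 123 mm over their backs; the gripper's body (75 mm by 187 mm) begins 45 mm behind the grasp point.
Start: joints at [-1.245, 0.536, -0.004, 1.538, 0.003, 1.067, -0.071], TCP at [0.248, 0.601, 0.261] pointing down, gripper open.
Joint ranges: [-2.7, 2.7], [-0.37, 2.16], [-1.27, 1.26], [0.24, 2.4], [-1.31, 4.45], [0.19, 1.91], [-2.76, 2.76]. Speed limits (rad/s): [2.39, 2.39, 3.14, 3.14, 3.14, 3.14, 3.14].

INTERFACE

Orientations are given as [roll, pitch, yaw] about the fixed x, y, z axes, in that order (R = Rz(yaw) Ry(pitch) Rx(roll)).
In Python, from cell import env gives the robot as it stands.
- The arm moves only by the shell command python3 -m handwheel 'ROWS' [FORCE]. ROWS is a JSON object of lists of equal length, an entry for each row: "dp": the shift along the tool's x, y, z in units of 200 mm (1.0 is 200 mm), a list of three; "yaw": the turn about the tool's z in units of 30 degrees (1.0 is 30 degrees); "fingers": the closure, from 0 (fully open) to 1 (shut). A call has 1 to 5 rows; each row shifts and turns the commanded pose from where the row before left it, along the tool's axes as they then stand; what a row does not reach is not made up. A row lasts 1/8 s, in which the tool goes at most 62.5 mm and 10.7 degrees, less where a joint would pass 70% of its speed; a pose out of reach is approached as far as the arm can. A call with a number of a shift or a turn outside -1 to 1 is refused whole. A call with a gripper value outside its range is refused whole. The fingers move at their own pace and stop on an object; FORCE is the grip in N (left out, the last holds). Time passes only in rows, so rows that do not move let the fingers close. It gives the time, the measured TCP pose, the force, the opening and the grip force at its end, in the units of the state.
- env.state(): the state, without advancing time (a new reading comes with each control period).
- env.capture(name): name is "side" or "top"; returns a dict with "frame" (400x640x3 uint8, red, green, blue), "mtx" (3x3 intrinsics, pixels), "eye" and "orientation" of the camera in the world. Camera axes: x right, y down, z forward; pixel columns grow to the right and rows downward; lengths in m; the calibration is good to about 2 mm. A picture is of the moment at which its call begins. There is no depth.
- env.sign_off(): hands the job in; it is judged then, once.
The state is a dict: "t": time; "joints": joint angles; "joint_vel": joint speeds; "joint_efforts": joint torques, N m; "ee_pos": TCP position; "orientation": TCP orientation; "ft_force": force on the tool from outside, world axes, zero at the start; "ft_torque": the same for the moment, N m; "width": finger opening in m; "grip_force": force on a finger pad.
Only numpy, scipy, OpenCV 4.12 (cv2) and the standard library are available. Lean on these libraries where they do the work, as an engineer would, in place of code of your own. Each camera call takes 0.05 s, during which the arm holds its last target. There are 200 camera calls.

## Working session

There is one attempt and no reset: what is moved stays moved. The work goes in short steps, Python scripts to look and compute and a shell command to move; the robot and the scene stay as the last step left them, time stands still between calls to the robot, and variables do not carry over. Pictures are saved under pics/ and viewed, at most 14 in all, crops included, and the job is handed in when it is done.

```bash
ls; mkdir -p pics; python3 - <<'E'
from cell import env
import cv2
for n in("top","side"):
    c=env.capture(n); cv2.imwrite(f"pics/{n}0.png",c["frame"][:,:,::-1]); print(n,c["mtx"],c["eye"],c["orientation"])
print(env.state())
E
```

```text
pics
top [[380.37812893   0.         319.24501418]
 [  0.         380.37812893 204.15159232]
 [  0.           0.           1.        ]] [ 0.41935482 -0.00444924  1.16058682] [-3.08205579  0.02103452 -1.58187089]
side [[399.12395177   0.         311.26591816]
 [  0.         399.12395177 196.80576125]
 [  0.           0.           1.        ]] [-0.00830338 -0.63987881  0.79738209] [-2.27321538  0.02123663 -0.65228162]
{'t': 0.1, 'joints': array([-1.2452052 ,  0.53706359, -0.00446474,  1.5387318 ,  0.00262367,
        1.06729574, -0.07121953]), 'joint_vel': array([ 9.92514165e-05,  8.51479748e-05,  2.53541556e-04, -3.41369835e-03,
        9.70678299e-04, -2.05206751e-04, -3.29930793e-03]), 'joint_efforts': array([ 2.34396080e-03, -5.72072804e+01,  9.93731730e-01, -2.52227873e+01,
       -5.61508164e-02,  1.34054746e-02,  3.89195270e-05]), 'ee_pos': array([0.24800819, 0.60028661, 0.25996038]), 'orientation': array([-3.14010464e+00,  1.18139005e-04,  2.74988759e+00]), 'ft_force': array([-0.6894063 ,  0.11405114, -0.23229485]), 'ft_torque': array([-0.01850208,  0.05361976,  0.03044156]), 'grip_force': 0.0, 'width': 0.08805680433549334}
```

View pics/top0.png

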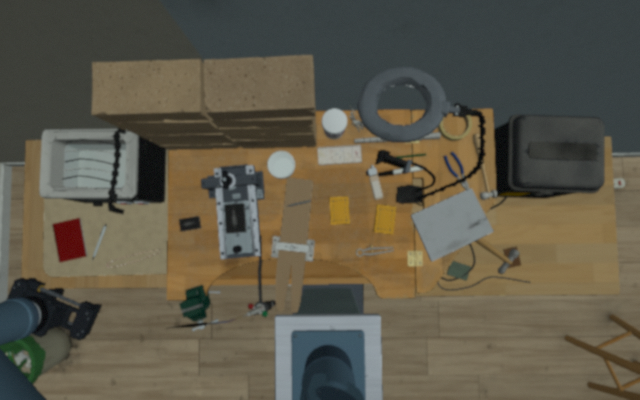

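View pics/side0.png

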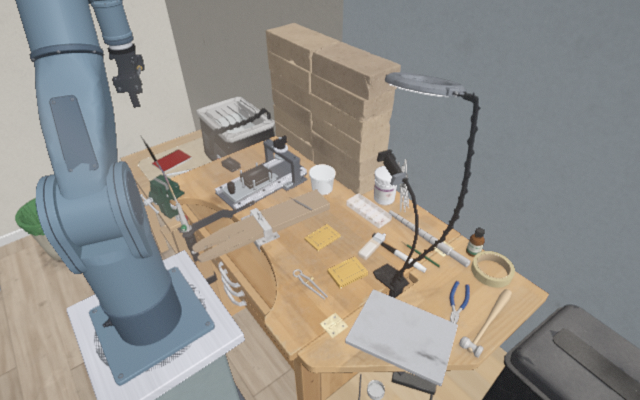

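```bash
cat >h.py <<'E'
from cell import env
import cv2, numpy as np
from scipy.spatial.transform import Rotation as R
def cap(n):
    c=env.capture(n); c["R"]=R.from_euler("xyz",c["orientation"]).as_matrix(); return c
def p2w(c,uv,z):
    d=c["R"]@np.linalg.solve(c["mtx"],[uv[0],uv[1],1.]); e=np.array(c["eye"]); return e+d*(z-e[2])/d[2]
def w2p(c,p):
    q=c["mtx"]@(c["R"].T@(np.array(p)-c["eye"])); return q[:2]/q[2]
def crop(c,name,u0,v0,w,h,s):
    im=c["frame"][v0:v0+h,u0:u0+w,::-1]; cv2.imwrite(f"pics/{name}.png",cv2.resize(im,None,fx=s,fy=s,interpolation=cv2.INTER_CUBIC))
def move(target,yaw=None,s=None):
    """tool-frame dp (units) and yaw (units) from measured pose to target (tool down)"""
    s=s or env.state(); Rm=R.from_euler("xyz",s["orientation"]).as_matrix()
    d=Rm.T@(np.array(target)-s["ee_pos"])/0.2
    out=[d.round(3)]
    if yaw is not None:
        dy=(yaw-s["orientation"][2]+np.pi/2)%np.pi-np.pi/2
        out+=["yaw units",round(-dy/np.radians(30),3)]
    print(*out)
E
python3 - <<'E'
from h import *
c=cap("top"); crop(c,"t1",170,150,130,120,6)
crop(c,"t2",320,185,180,80,4.4)
crop(cap("side"),"s1",200,130,160,90,5)
E
```

```text
(no output)
```

View pics/t1.png

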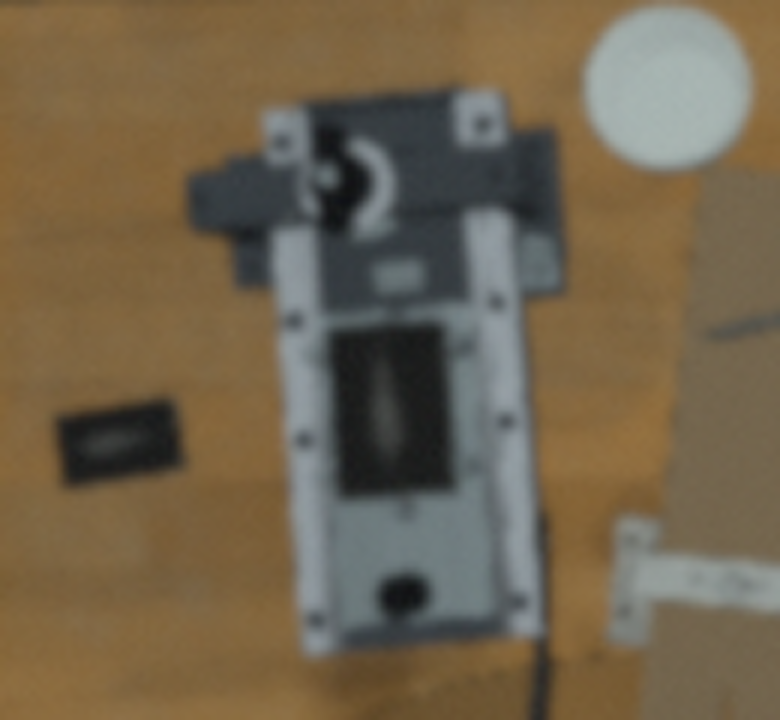

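View pics/t2.png

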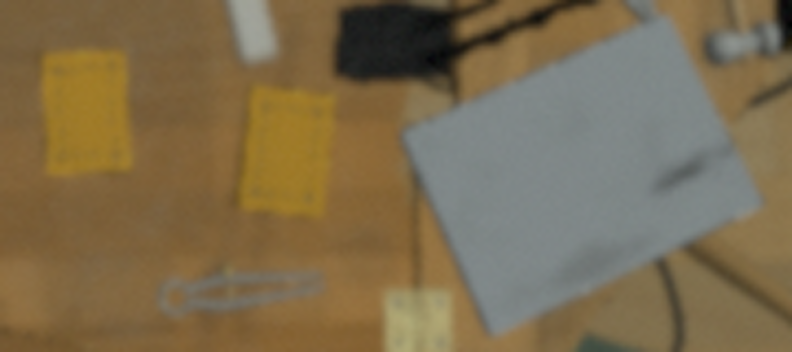

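View pics/s1.png

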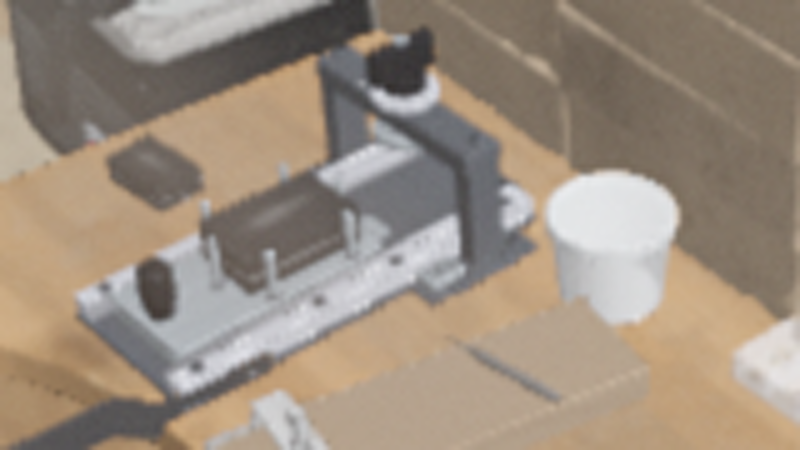

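```bash
cat >>h.py <<'E'
from scipy.optimize import least_squares, minimize
def fit2(A,B):
    A=np.array(A,float)[:,:2];B=np.array(B)[:,:2]; a=A-A.mean(0);b=B-B.mean(0)
    th=np.arctan2((a[:,0]*b[:,1]-a[:,1]*b[:,0]).sum(),(a*b).sum()); c,s=np.cos(th),np.sin(th)
    Rm=np.array([[c,-s],[s,c]]); t=B.mean(0)-Rm@A.mean(0); return t,th,np.abs(A@Rm.T+t-B).max()
def boxsil(c,p,dims,z0,ss=4):
    L,W,H=dims; cs,sn=np.cos(p[2]),np.sin(p[2])
    P=[(p[0]+cs*x-sn*y,p[1]+sn*x+cs*y,z) for x in(-L/2,L/2) for y in(-W/2,W/2) for z in(z0,z0+H)]
    hull=cv2.convexHull(np.array([w2p(c,q) for q in P],np.float32))
    m=np.zeros((400*ss,640*ss),np.uint8); cv2.fillPoly(m,[np.round((hull*ss+ss/2-.5)).astype(np.int32)],255)
    return cv2.resize(m,(640,400),interpolation=cv2.INTER_AREA)/255.
E
python3 - <<'E'
from h import *
c=cap("top"); s=cap("side")
q=lambda L,k,o,z:[p2w(c,((u+.5)/k-.5+o[0],(v+.5)/k-.5+o[1]),z) for u,v in L]
o=(170,150)
t,th,e=fit2([(.054,.059),(.054,-.059),(-.223,.059),(-.223,-.059)],q([(262,110),(505,90),(303,655),(543,635)],6,o,.02)); print("clamp",t,th,e)
for v in [(395,311),(405.5,431),(417.5,611.5)]:
    w=q([v],6,o,.02)[0][:2]-t; print("axis y",w@[-np.sin(th),np.cos(th)])
print("knobtop clampframe",[ (np.cos(th)*w[0]+np.sin(th)*w[1],-np.sin(th)*w[0]+np.cos(th)*w[1]) for w in [q([(337,178)],6,o,.136)[0][:2]-t, q([(403,597)],6,o,.055)[0][:2]-t]])
print("charcoal",fit2([(.0435,.0285),(.0435,-.0285),(-.0435,-.0285),(-.0435,.0285)],q([(332,328),(442,322),(455,488),(340,496)],6,o,.056)))
print("board",fit2([(.1035,.076),(-.1035,.076),(-.1035,-.076),(.1035,-.076)][::1],q([(665,15),(404,130),(495,333),(763,203)],4.4,(320,185),.012)))
for n,L in (("L",[(42,55),(126,50),(132,168),(48,175)]),("R",[(252,87),(335,95),(325,215),(240,207)])):
    W=q(L,4.4,(320,185),.016); t0,th0,e=fit2([(.042,.029),(.042,-.029),(-.042,-.029),(-.042,.029)],W); print(n,t0,th0,e)
    M=[]
    for cc in(c,s):
        f=cc["frame"].astype(float); hsv=cv2.cvtColor(cc["frame"],cv2.COLOR_RGB2HSV)
        m=((hsv[...,0]>18)&(hsv[...,0]<32)&(hsv[...,1]>165)&(hsv[...,2]>60)).astype(float)
        near=boxsil(cc,[*t0,th0],(.12,.1,.04),0)>0; M.append(m*near)
    print([m.sum() for m in M])
    for k in(1,2,3):
        def cost(p,ks=(0,1)): return sum(np.abs(boxsil((c,s)[i],p,(.084,.058,.008*k),0)-cv2.GaussianBlur(M[i],(3,3),.5)).sum() for i in ks)
        best=min((minimize(cost,[*(t0*1),th0],method="Nelder-Mead",options=dict(initial_simplex=[[*t0,th0],[t0[0]+.008,t0[1],th0],[t0[0],t0[1]+.008,th0],[t0[0],t0[1],th0+.08]])) for _ in[0]),key=lambda r:r.fun)
        print(k,best.x,best.fun,cost(best.x,(0,)))
E
```

```text
clamp [0.55325948 0.27401614] 0.07381904454529988 0.002967117952743681
axis y 0.001877690952168008
axis y 0.0009277468677814514
axis y 0.0014065982803453448
knobtop clampframe [(np.float64(-0.0017672491724967244), np.float64(-0.0035289451706138975)), (np.float64(-0.19609688752177706), np.float64(-0.000330782253723981))]
charcoal (array([0.44909297, 0.26442669]), np.float64(0.060633956725452166), np.float64(0.0033980162411565984))
board (array([ 0.42603098, -0.37743532]), np.float64(-1.1501356247697203), np.float64(0.006594402987603831))
L [ 0.46936468 -0.04152719] 0.04371392955948905 0.0020110869700538103
[np.float64(509.0), np.float64(0.0)]
1 [ 0.47013009 -0.04032131  0.05542748] 587.3968159987415 40.50661992031007
2 [ 0.46938387 -0.03984211  0.05310607] 665.6728631792301 42.84933376746548
3 [ 0.46891779 -0.04032277  0.07577772] 753.6325398648825 53.303128100176615
R [ 0.44113598 -0.17794085] -0.11058978351880908 0.0011239081264841078
[np.float64(571.0), np.float64(0.0)]
1 [ 0.4402965  -0.17837637 -0.13162026] 737.9198946907285 29.641463318179536
2 [ 0.44059876 -0.17724525 -0.1132651 ] 820.440127253285 28.973460586618287
3 [ 0.44002366 -0.17746045 -0.10460446] 913.7488830476879 35.493981086903574
```

```bash
python3 - <<'E'
from h import *
s=cap("side"); crop(s,"s2",295,215,85,75,8)
for k in((310,237),(325,239),(348,272)):print(s["frame"][k[1],k[0]],cv2.cvtColor(s["frame"],cv2.COLOR_RGB2HSV)[k[1],k[0]])
E
```

```text
[192 163 112] [ 19 106 192]
[217 184 119] [ 20 115 217]
[218 184 115] [ 20 120 218]
```

View pics/s2.png

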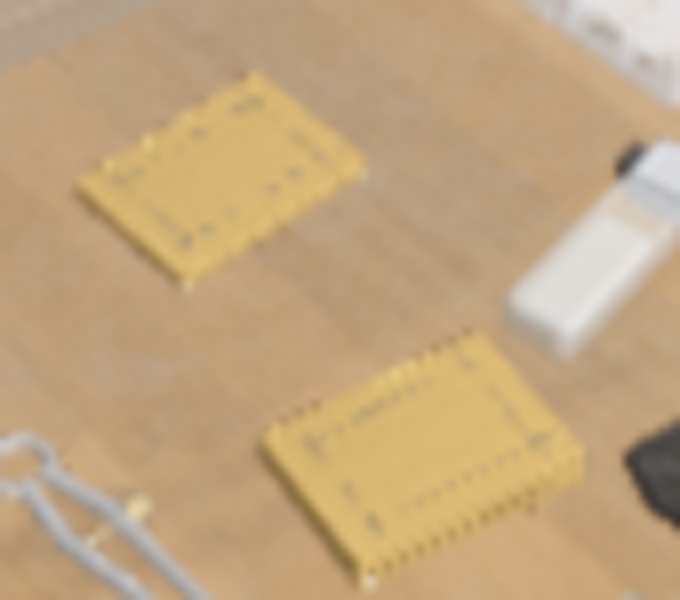

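```bash
python3 - <<'E'
from h import *
c=cap("top"); s=cap("side")
q=lambda cc,L,k,o,z:[p2w(cc,((u+.5)/k-.5+o[0],(v+.5)/k-.5+o[1]),z) for u,v in L]
A=[(.042,.029),(.042,-.029),(-.042,-.029),(-.042,.029)]
for n,L,S in (("L",[(42,55),(126,50),(132,168),(48,175)],[(255,72),(368,165),(185,278),(78,185)]),("R",[(252,87),(335,95),(325,215),(240,207)],[(475,332),(585,450),(365,560),(262,440)])):
  for z in(.008,.016,.024):
    print(n,z,fit2(A,q(c,L,4.4,(320,185),z)),fit2(A,q(s,S,8,(295,215),z)))
for z in (.008,.016,.024,0): print(z,(w2p(s,[.4406-.042,-.178-.029,z])-[295,215]+.5)*8)
# charcoal/clamp check from side s1: knob bar, rail ends
S=lambda u,v,z:p2w(s,((u+.5)/5-.5+200,(v+.5)/5-.5+130),z)
print("carrier knob base/mid",S(155,290,.045),"rail end R",S(180,395,.02),"rail end L",S(80,298,.02),"knob",S(400,50,.123))
E
```

```text
L 0.008 (array([ 0.46971422, -0.04178634]), np.float64(0.04371392955948939), np.float64(0.0017407257218247651)) (array([ 0.46679242, -0.04025402]), np.float64(0.03995687540654734), np.float64(0.0015989651584544795))
L 0.016 (array([ 0.46936468, -0.04152719]), np.float64(0.04371392955948905), np.float64(0.0020110869700538103)) (array([ 0.46197755, -0.04633093]), np.float64(0.039956875406546966), np.float64(0.0020198103053471472))
L 0.024 (array([ 0.46901514, -0.04126803]), np.float64(0.04371392955948917), np.float64(0.0022814482182828555)) (array([ 0.45716269, -0.05240783]), np.float64(0.039956875406547084), np.float64(0.0024406554522397594))
R 0.008 (array([ 0.44128822, -0.17915345]), np.float64(-0.11058978351880881), np.float64(0.0008176310228687478)) (array([ 0.44259577, -0.17128469]), np.float64(-0.10694984473828802), np.float64(0.001527243086787644))
R 0.016 (array([ 0.44113598, -0.17794085]), np.float64(-0.11058978351880908), np.float64(0.0011239081264841078)) (array([ 0.43802613, -0.17603366]), np.float64(-0.10694984473828821), np.float64(0.0019663553367110786))
R 0.024 (array([ 0.44098374, -0.17672824]), np.float64(-0.11058978351880895), np.float64(0.0014301852300994122)) (array([ 0.43345649, -0.18078263]), np.float64(-0.10694984473828792), np.float64(0.0024054675866346242))
0.008 [391.38163837 588.65729288]
0.016 [392.20563581 572.19665983]
0.024 [393.03859901 555.55692158]
0 [390.56646273 604.941697  ]
carrier knob base/mid [0.35481791 0.26339231 0.045     ] rail end R [0.33077284 0.19674077 0.02      ] rail end L [0.3264499  0.31584047 0.02      ] knob [0.5558392  0.28714653 0.123     ]
```

```bash
python3 -c "
from h import *
move([.448,.2655,.2],.074)"
```

```text
[-1.563 -1.167  0.303] yaw units -0.89
```

```bash
python3 -m handwheel '{"dp":[[-0.195,-0.146,0],[-0.195,-0.146,0],[-0.195,-0.146,0],[-0.195,-0.146,0],[-0.195,-0.146,0]],"yaw":[0,0,0,0,0],"fingers":[0,0,0,0,0]}' 30
python3 -m handwheel '{"dp":[[-0.195,-0.146,0],[-0.195,-0.146,0],[-0.195,-0.146,0],[0,0,0.1],[0,0,0.1]],"yaw":[0,0,0,0.34,0.34],"fingers":[0,0,0,0,0]}'
python3 -m handwheel '{"dp":[[0,0,0],[0,0,0],[0,0,0],[0,0,0],[0,0,0]],"yaw":[0.34,0.34,0.34,0.34,0.34],"fingers":[0,0,0,0,0]}'
python3 -m handwheel '{"dp":[[0,0,0],[0,0,0],[0,0,0],[0,0,0],[0,0,0]],"yaw":[0.34,0.34,0.34,0.34,0.34],"fingers":[0,0,0,0,0]}'
python3 -m handwheel '{"dp":[[0,0,0],[0,0,0],[0,0,0],[0,0,0],[0,0,0]],"yaw":[0.34,0.34,0.34,0.01,0],"fingers":[0,0,0,0,0]}'
python3 -c "
from h import *
move([.448,.2655,.054],.074)"
```

```text
t: 1.08
ee_pos: [0.3735, 0.39, 0.261]
orientation: [3.141, 0.0, 2.75]
ft_force: [1.1, 0.3, 0.9]
width: 0.0882
grip_force: 0.0
t: 1.7
ee_pos: [0.4481, 0.2651, 0.2206]
orientation: [3.14, 0.0, 2.386]
ft_force: [0.3, 1.3, -0.6]
width: 0.088
grip_force: 0.0
t: 2.33
ee_pos: [0.4474, 0.2658, 0.2209]
orientation: [3.141, -0.0, 1.498]
ft_force: [-0.3, 0.1, -0.1]
width: 0.0884
grip_force: 0.0
t: 2.95
ee_pos: [0.4474, 0.2659, 0.2209]
orientation: [-3.141, -0.0, 0.608]
ft_force: [0.4, -0.7, 0.3]
width: 0.0882
grip_force: 0.0
t: 3.58
ee_pos: [0.4473, 0.2659, 0.2208]
orientation: [-3.141, -0.0, 0.078]
ft_force: [0.2, 0.3, 0.5]
width: 0.088
grip_force: 0.0
[0.003 0.002 0.834] yaw units 0.007
```

```bash
python3 -m handwheel '{"dp":[[0,0,0.2],[0,0,0.2],[0,0,0.2],[0,0,0.15],[0,0,0.084]],"yaw":[0,0,0,0,0],"fingers":[0,0,0,0,0]}' 25
python3 -m handwheel '{"dp":[[0,0,0],[0,0,0],[0,0,0],[0,0,0],[0,0,0]],"yaw":[0,0,0,0,0],"fingers":[0.36,0.5,0.5,0.5,0.5]}' 25
python3 -m handwheel '{"dp":[[0,0,0],[0,0,0],[0,0,-0.1],[0,0,-0.2],[0,0,-0.2]],"yaw":[0,0,0,0,0],"fingers":[0.5,0.5,0.5,0.5,0.5]}' 25
python3 -m handwheel '{"dp":[[0,0,-0.2],[0,0,-0.2],[0,0,0],[0,0,0],[0,0,0]],"yaw":[0,0,0,0,0],"fingers":[0.5,0.5,0.5,0.5,0.5]}' 25
python3 -c "
from h import *
move([.423,-.40,.22],.42);crop(cap('top'),'t3',170,150,130,120,5)"
```

```text
t: 4.2
ee_pos: [0.4469, 0.2654, 0.0526]
orientation: [3.141, 0.001, 0.076]
ft_force: [1.5, 0.8, 0.3]
width: 0.0879
grip_force: 0.0
t: 4.82
ee_pos: [0.4479, 0.2663, 0.0548]
orientation: [-3.14, -0.001, 0.075]
ft_force: [-0.5, 0.3, 7.2]
width: 0.0546
grip_force: 25.0
t: 5.45
ee_pos: [0.4472, 0.2653, 0.1559]
orientation: [3.141, 0.0, 0.074]
ft_force: [0.6, 1.2, -0.9]
width: 0.0549
grip_force: 25.0
t: 6.08
ee_pos: [0.4466, 0.2653, 0.2329]
orientation: [3.14, 0.002, 0.074]
ft_force: [0.8, -0.1, -1.2]
width: 0.0549
grip_force: 25.0
[-0.364  3.308  0.07 ] yaw units -0.661
```

View pics/t3.png

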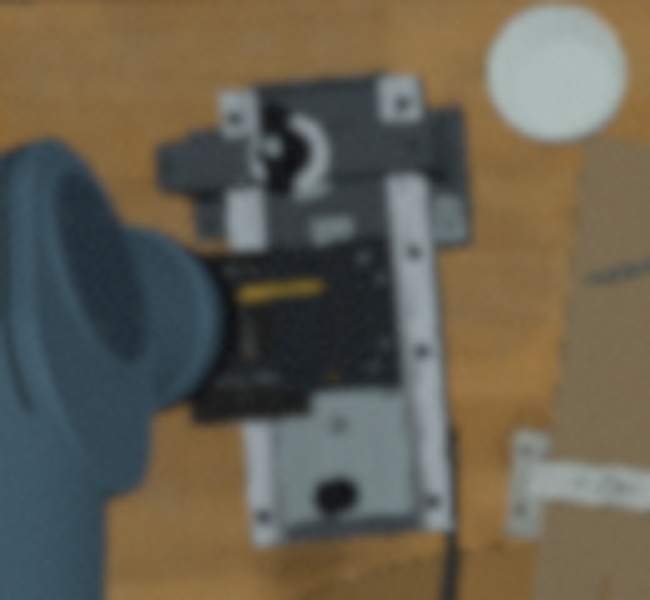

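```bash
python3 -m handwheel '{"dp":[[-0.038,0.2385,0],[-0.038,0.2385,0],[-0.038,0.2385,0],[-0.038,0.2385,0],[-0.038,0.2385,0]],"yaw":[0,0,0,0,0],"fingers":[0.5,0.5,0.5,0.5,0.5]}' 25
python3 -m handwheel '{"dp":[[-0.038,0.2385,0],[-0.038,0.2385,0],[-0.038,0.2385,0],[-0.03,0.232,0],[-0.03,0.232,0]],"yaw":[0,0,0,0,0],"fingers":[0.5,0.5,0.5,0.5,0.5]}' 25
python3 -m handwheel '{"dp":[[-0.03,0.232,0],[-0.03,0.232,0],[-0.03,0.232,0],[-0.03,0.232,0],[0,0,0]],"yaw":[0,0,0,0,0],"fingers":[0.5,0.5,0.5,0.5,0.5]}' 25
python3 -m handwheel '{"dp":[[0,0,0],[0,0,0],[0,0,0],[0,0,0]],"yaw":[-0.33,-0.33,0,0],"fingers":[0.5,0.5,0.5,0.5]}' 25
python3 -c "
from h import *
move([.421,-.40,.045],.42)
s=cap('side'); crop(s,'s3',300,190,200,190,3.1)"
```

```text
t: 6.75
ee_pos: [0.4265, 0.0234, 0.2335]
orientation: [3.141, 0.001, 0.074]
ft_force: [0.4, 0.3, -1.3]
width: 0.0548
grip_force: 25.0
t: 7.38
ee_pos: [0.4093, -0.2141, 0.2334]
orientation: [-3.141, 0.001, 0.074]
ft_force: [-0.1, 0.8, -1.1]
width: 0.0543
grip_force: 25.0
t: 8.0
ee_pos: [0.3976, -0.4033, 0.2334]
orientation: [3.139, 0.002, 0.069]
ft_force: [-0.2, 0.4, -1.1]
width: 0.0545
grip_force: 25.0
t: 8.5
ee_pos: [0.3998, -0.3989, 0.2336]
orientation: [-3.141, 0.0, 0.417]
ft_force: [-0.1, 0.8, -0.7]
width: 0.0544
grip_force: 25.0
[0.095 0.049 0.943] yaw units -0.006
```

View pics/s3.png

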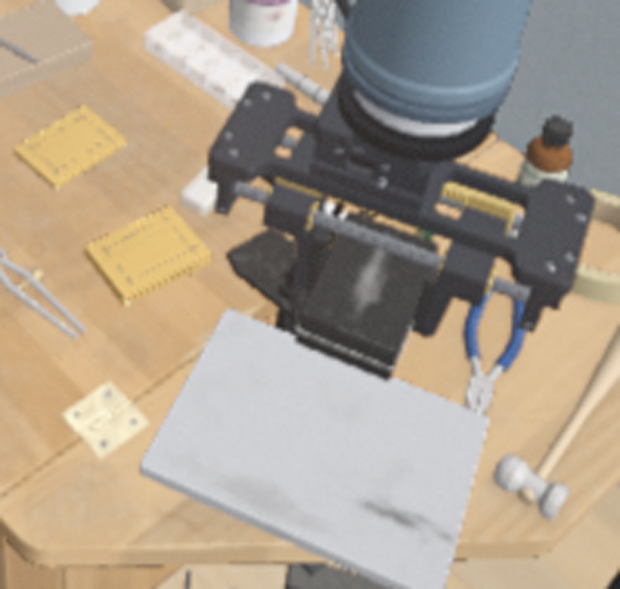

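```bash
python3 -m handwheel '{"dp":[[0.09,0.049,0],[0,0,0.25],[0,0,0.25],[0,0,0.2],[0,0,0.13]],"yaw":[0,0,0,0,0],"fingers":[0.5,0.5,0.5,0.5,0.5]}' 25
python3 -m handwheel '{"dp":[[0,0,0.08],[0,0,0.045],[0,0,0],[0,0,0],[0,0,0]],"yaw":[0,0,0,0,0],"fingers":[0.5,0.5,0.5,0.4,0.3]}' 25
python3 -m handwheel '{"dp":[[0,0,0],[0,0,0],[0,0,-0.15],[0,0,-0.25],[0,0,-0.25]],"yaw":[0,0,0,0,0],"fingers":[0.1,0,0,0,0]}' 25
python3 -c "
from h import *
move([.440,-.177,.2],-.1)"
```

```text
t: 9.18
ee_pos: [0.4196, -0.4004, 0.0657]
orientation: [-3.14, 0.001, 0.418]
ft_force: [0.8, -0.5, -0.4]
width: 0.0547
grip_force: 25.0
t: 9.8
ee_pos: [0.4207, -0.4017, 0.0438]
orientation: [3.14, -0.001, 0.42]
ft_force: [0.2, 0.1, -0.7]
width: 0.061
grip_force: 0.0
t: 10.42
ee_pos: [0.42, -0.4011, 0.1743]
orientation: [-3.141, 0.0, 0.42]
ft_force: [0.9, -0.8, 0.6]
width: 0.0879
grip_force: 0.0
[ 0.548 -0.983 -0.128] yaw units 0.992
```

```bash
python3 - <<'E'
from h import *
c=cap('top');s=cap('side')
for uv in((397,203),(422,203),(397,186),(430,180),(438,170)):print(uv,p2w(c,uv,.01),p2w(c,uv,.15))
for uv in((375,275),(388,265),(397,292),(410,275),(412,240),(405,205)):print('s',uv,p2w(s,uv,.01),p2w(s,uv,.15))
crop(c,"t4",310,150,190,120,4.2)
E
```

```text
(397, 203) [ 0.4888052  -0.21577568  0.01      ] [ 0.48035468 -0.1900621   0.15      ]
(422, 203) [ 0.48787518 -0.29082009  0.01      ] [ 0.47953783 -0.25597533  0.15      ]
(397, 186) [ 0.54034474 -0.21697097  0.01      ] [ 0.52562305 -0.19111196  0.15      ]
(430, 180) [ 0.5572419  -0.31676243  0.01      ] [ 0.5404642  -0.27876108  0.15      ]
(438, 170) [ 0.58734435 -0.34169604  0.01      ] [ 0.56690388 -0.30066085  0.15      ]
s (375, 275) [ 0.4844704  -0.22654061  0.01      ] [ 0.39685305 -0.30003396  0.15      ]
s (388, 265) [ 0.53245654 -0.22399315  0.01      ] [ 0.43630704 -0.29793945  0.15      ]
s (397, 292) [ 0.48964222 -0.29518564  0.01      ] [ 0.4011053 -0.3564736  0.15     ]
s (410, 275) [ 0.55184064 -0.2798354   0.01      ] [ 0.45224456 -0.3438527   0.15      ]
s (412, 240) [ 0.64521797 -0.20293793  0.01      ] [ 0.529019   -0.28062794  0.15      ]
s (405, 205) [ 0.73668767 -0.0940916   0.01      ] [ 0.60422498 -0.19113496  0.15      ]
```

View pics/t4.png

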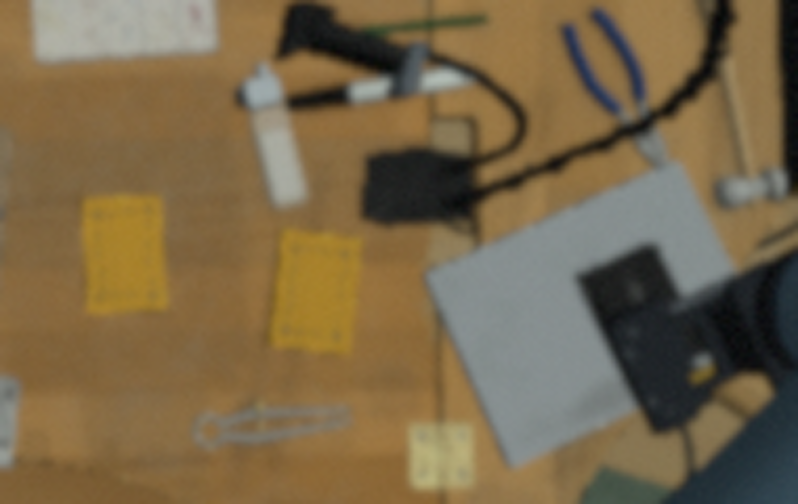

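```bash
python3 -m handwheel '{"dp":[[0,0,0],[0,0,0],[0,0,0],[0,0,0]],"yaw":[0.33,0.33,0.34,0],"fingers":[0,0,0,0]}' 30
python3 -m handwheel '{"dp":[[-0.002,-0.225,0],[-0.002,-0.225,0],[-0.002,-0.225,0],[-0.002,-0.225,0],[-0.002,-0.225,0]],"yaw":[0,0,0,0,0],"fingers":[0,0,0,0,0]}'
python3 -m handwheel '{"dp":[[0,0,0.2],[0,0,0.1],[0,0,0]],"yaw":[0,0,0],"fingers":[0,0,0]}'
python3 -c "
from h import *
move([.440,-.177,.033],-.11)"
```

```text
t: 11.02
ee_pos: [0.42, -0.4009, 0.1722]
orientation: [-3.142, 0.001, -0.102]
ft_force: [-0.2, 0.5, 0.0]
width: 0.0881
grip_force: 0.0
t: 11.65
ee_pos: [0.4415, -0.1758, 0.1728]
orientation: [-3.141, -0.0, -0.099]
ft_force: [0.3, -0.6, 0.4]
width: 0.0881
grip_force: 0.0
t: 12.02
ee_pos: [0.4405, -0.1769, 0.1119]
orientation: [-3.141, 0.003, -0.101]
ft_force: [-0.1, -0.4, -0.6]
width: 0.0881
grip_force: 0.0
[-0.002  0.001  0.395] yaw units 0.018
```

```bash
python3 -m handwheel '{"dp":[[0,0,0.2],[0,0,0.14],[0,0,0.05],[0,0,0],[0,0,0]],"yaw":[0.02,0,0,0,0],"fingers":[0,0,0,0,0.3]}' 30
python3 -m handwheel '{"dp":[[0,0,0],[0,0,0],[0,0,0],[0,0,0],[0,0,0]],"yaw":[0,0,0,0,0],"fingers":[0.5,0.5,0.5,0.5,0.5]}' 30
python3 -m handwheel '{"dp":[[0,0,-0.04],[0,0,-0.1],[0,0,-0.2],[0,0,-0.2],[0,0,0]],"yaw":[0,0,0,0,0],"fingers":[0.5,0.5,0.5,0.5,0.5]}' 30
python3 -c "
from h import *
crop(cap('side'),'s4',295,195,110,90,7)
crop(cap('top'),'t5',330,180,90,80,7)
"
```

```text
t: 12.65
ee_pos: [0.4423, -0.1777, 0.036]
orientation: [3.141, -0.002, -0.114]
ft_force: [-0.1, 0.3, 0.8]
width: 0.0803
grip_force: 0.0
t: 13.28
ee_pos: [0.4419, -0.1773, 0.0353]
orientation: [-3.141, -0.001, -0.114]
ft_force: [-0.1, 0.6, 6.8]
width: 0.0567
grip_force: 30.0
t: 13.9
ee_pos: [0.4428, -0.1777, 0.145]
orientation: [3.141, -0.004, -0.114]
ft_force: [-0.0, -0.5, -2.7]
width: 0.0571
grip_force: 30.0
```

View pics/s4.png

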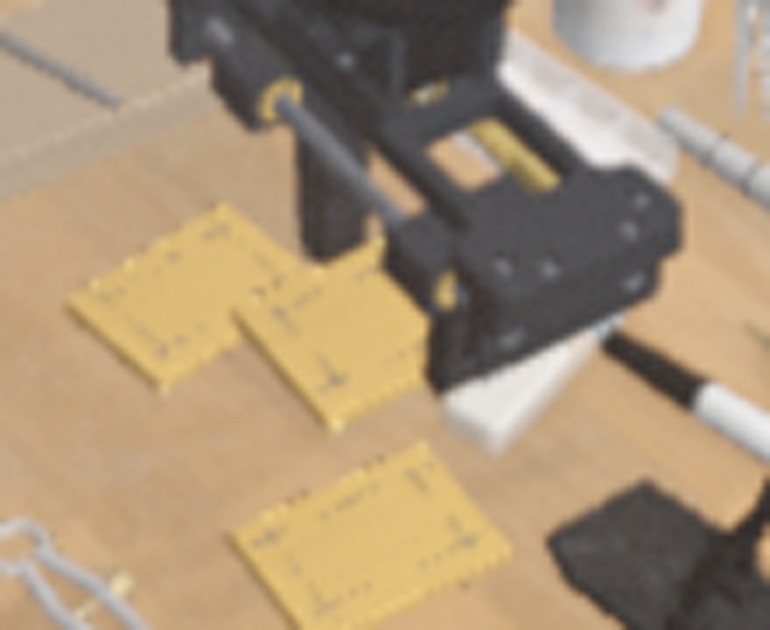

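```bash
python3 - <<'E'
from h import *
s=cap("side"); st=env.state(); print(st["ee_pos"])
Rm=R.from_euler("xyz",st["orientation"]).as_matrix()
for uv in((237,308),(335,420)):
    w=p2w(s,((uv[0]+.5)/7-.5+295,(uv[1]+.5)/7-.5+195),st["ee_pos"][2]-.0195); print((Rm.T@(w-st["ee_pos"])).round(4))
move([.4473,.2672,.16],.074,st)
E
```

```text
[ 0.44090956 -0.17664916  0.14212075]
[-0.0404 -0.0302  0.0196]
[-0.0405  0.0277  0.0195]
[-0.22  -2.209 -0.088] yaw units -0.359
```

```bash
python3 - <<'E'
from h import *
c=cap("top"); s=cap("side")
a=cv2.resize(c["frame"][195:265,215:265,::-1],None,fx=8,fy=8,interpolation=cv2.INTER_CUBIC)
b=cv2.resize(s["frame"][160:215,215:275,::-1],None,fx=6.5,fy=6.5,interpolation=cv2.INTER_CUBIC)
o=np.zeros((560,400+390,3),np.uint8); o[:,:400]=a; o[:b.shape[0],400:]=b[:, :390]; cv2.imwrite("pics/comp1.png",o)
# predicted posts
th=.074; N=np.array([.4473,.2672])
for (x,y) in((.03,.0345),(.03,-.0345),(-.03,.0345),(-.03,-.0345),(.048,0),(-.048,0)):
    w=N+[np.cos(th)*x-np.sin(th)*y,np.sin(th)*x+np.cos(th)*y]
    pr=lambda cc,o,k,z:((w2p(cc,[*w,z])-o+.5)*k-.5).round()
    print((x,y),"top tip/base",pr(c,[215,195],8,.0615),pr(c,[215,195],8,.026),"side tip/base",pr(s,[215,160],6.5,.0615)+[400,0],pr(s,[215,160],6.5,.026)+[400,0])
E
```

```text
(0.03, 0.0345) top tip/base [ 52. 115.] [ 78. 120.] side tip/base [676.  19.] [683.  78.]
(0.03, -0.0345) top tip/base [240.  99.] [261. 104.] side tip/base [760.  81.] [767. 140.]
(-0.03, 0.0345) top tip/base [ 63. 280.] [ 89. 279.] side tip/base [574.  69.] [583. 128.]
(-0.03, -0.0345) top tip/base [252. 264.] [273. 264.] side tip/base [657. 134.] [666. 193.]
(0.048, 0) top tip/base [142.  58.] [166.  64.] side tip/base [747.  35.] [754.  93.]
(-0.048, 0) top tip/base [161. 321.] [184. 319.] side tip/base [583. 117.] [593. 176.]
```

View pics/comp1.png

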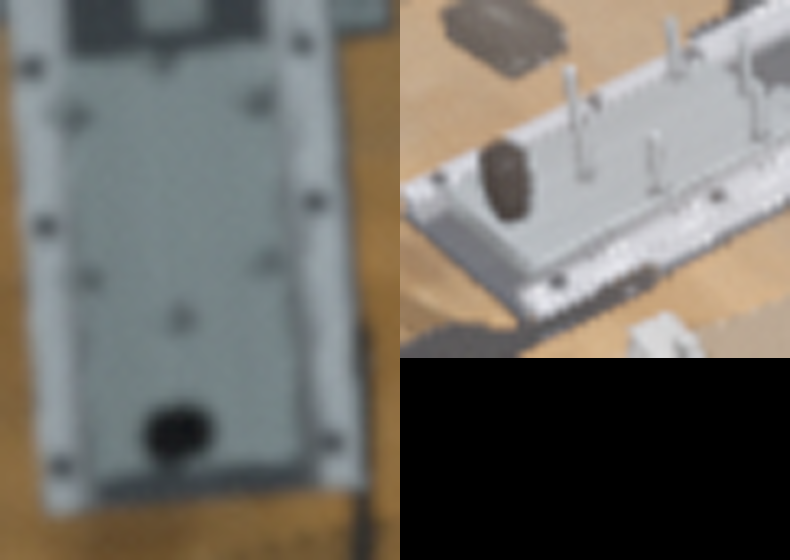

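```bash
python3 -m handwheel '{"dp":[[0,0,-0.09],[0.019,-0.2216,0],[0.019,-0.2216,0],[0.019,-0.2216,0],[0.019,-0.2216,0]],"yaw":[-0.34,0,0,0,0],"fingers":[0.5,0.5,0.5,0.5,0.5]}' 30
python3 -m handwheel '{"dp":[[0.019,-0.2216,0],[0.019,-0.2216,0],[0.019,-0.2216,0],[0.019,-0.2216,0],[0.019,-0.2216,0]],"yaw":[0,0,0,0,0],"fingers":[0.5,0.5,0.5,0.5,0.5]}' 30
python3 -m handwheel '{"dp":[[0.019,-0.2216,0],[0,0,0],[0,0,0]],"yaw":[0,0,0],"fingers":[0.5,0.5,0.5]}' 30
python3 -c "
from h import *
move([.447,.2677,.09],.074);move([.447,.2677,.09],.074)"
```

```text
t: 14.78
ee_pos: [0.4448, 0.0018, 0.1602]
orientation: [3.141, 0.001, 0.063]
ft_force: [-0.3, 0.4, -1.8]
width: 0.057
grip_force: 30.0
t: 15.4
ee_pos: [0.4496, 0.2241, 0.1599]
orientation: [3.14, 0.001, 0.064]
ft_force: [0.7, -1.6, -1.2]
width: 0.0572
grip_force: 30.0
t: 15.78
ee_pos: [0.4508, 0.2663, 0.1601]
orientation: [3.14, 0.001, 0.063]
ft_force: [-0.2, 0.0, -2.5]
width: 0.0569
grip_force: 30.0
[-0.018 -0.009  0.35 ] yaw units -0.02
[-0.018 -0.009  0.35 ] yaw units -0.02
```

```bash
python3 -m handwheel '{"dp":[[-0.018,-0.009,0.1],[0,0,0.15],[0,0,0.06],[0,0,0.03],[0,0,0]],"yaw":[-0.02,0,0,0,0],"fingers":[0.5,0.5,0.5,0.5,0.5]}' 30
python3 -m handwheel '{"dp":[[0,0,0.02],[0,0,0.02],[0,0,0]],"yaw":[0,0,0],"fingers":[0.5,0.5,0.5]}' 30
python3 -c "
from h import *
for i in range(2):env.capture('top')
print(env.state()['ft_force'],env.state()['ft_torque']);move([.447,.2677,.0545],.074)"
```

```text
t: 16.4
ee_pos: [0.4479, 0.2686, 0.0932]
orientation: [3.142, -0.0, 0.073]
ft_force: [-0.5, 0.6, -0.4]
width: 0.0571
grip_force: 30.0
t: 16.77
ee_pos: [0.4474, 0.269, 0.0848]
orientation: [3.142, 0.0, 0.074]
ft_force: [0.3, -0.2, -1.8]
width: 0.0571
grip_force: 30.0
[ 1.04051101  1.22149205 -1.36996735] [-0.00274661  0.15942931  0.01072748]
[-0.003  0.006  0.152] yaw units 0.0
```

```bash
python3 -m handwheel '{"dp":[[0,0.003,0.04],[0,0,0.04],[0,0,0.03],[0,0,0.03],[0,0,0]],"yaw":[0,0,0,0,0],"fingers":[0.5,0.5,0.5,0.5,0.5]}' 30
python3 -m handwheel '{"dp":[[0,0,0.008],[0,0,0],[0,0,0]],"yaw":[0,0,0],"fingers":[0.5,0.5,0.5]}' 30
```

```text
t: 17.5
ee_pos: [0.4473, 0.2682, 0.0564]
orientation: [3.141, 0.001, 0.074]
ft_force: [-0.3, -0.6, -2.0]
width: 0.0573
grip_force: 30.0
t: 17.88
ee_pos: [0.4476, 0.2685, 0.0555]
orientation: [-3.141, -0.0, 0.074]
ft_force: [-0.9, -0.3, -2.9]
width: 0.057
grip_force: 30.0
```

```bash
python3 -m handwheel '{"dp":[[0,0,0.008],[0,0,0],[0,0,0],[0,0,0],[0,0,0]],"yaw":[0,0,0,0,0],"fingers":[0.5,0.4,0.25,0,0]}' 30
python3 -m handwheel '{"dp":[[0,0,0],[0,0,-0.1],[0,0,-0.2],[0,0,-0.2],[0,0,0]],"yaw":[0,0,0,0,0],"fingers":[0,0,0,0,0]}' 30
python3 - <<'E'
from h import *
s=cap("side");c=cap("top")
q=lambda cc,L,k,o,z:[p2w(cc,((u+.5)/k-.5+o[0],(v+.5)/k-.5+o[1]),z) for u,v in L]
A=[(.042,.029),(.042,-.029),(-.042,-.029),(-.042,.029)]
print(fit2(A,q(s,[(425,443),(512,548),(320,632),(232,535)],7,(295,195),.008)))
hsv=cv2.cvtColor(c["frame"],cv2.COLOR_RGB2HSV)
m=cv2.inRange(hsv,(18,165,60),(32,255,255)); n,l,st,ce=cv2.connectedComponentsWithStats(m)
for i in range(1,n):
    if st[i,4]>150:
        r=cv2.minAreaRect(np.argwhere(l==i)[:,::-1].astype(np.float32)); print(st[i,4],p2w(c,ce[i],.008),p2w(c,r[0],.008),r[1:])
move([.440,-.178,.16],-.11)
E
```

```text
t: 18.5
ee_pos: [0.4477, 0.2684, 0.0539]
orientation: [-3.141, -0.0, 0.074]
ft_force: [-0.1, 0.4, -0.7]
width: 0.0841
grip_force: 0.0
t: 19.12
ee_pos: [0.4493, 0.2693, 0.1572]
orientation: [-3.138, -0.005, 0.074]
ft_force: [0.5, 0.2, -0.1]
width: 0.0881
grip_force: 0.0
(array([ 0.44052486, -0.17539858]), np.float64(-0.1409873441432917), np.float64(0.004016665675652564))
513 [ 0.46906864 -0.04099585  0.008     ] [ 0.46831322 -0.04212705  0.008     ] ((27.0, 19.0), 90.0)
555 [ 0.44131142 -0.17679192  0.008     ] [ 0.44161321 -0.17669186  0.008     ] ((20.31940460205078, 28.049612045288086), 6.34019136428833)
[-0.203  2.225 -0.03 ] yaw units 0.352
```

```bash
python3 -m handwheel '{"dp":[[-0.02,0.2217,0],[-0.02,0.2217,0],[-0.02,0.2217,0],[-0.02,0.2217,0],[-0.02,0.2217,0]],"yaw":[0,0,0,0,0],"fingers":[0,0,0,0,0]}' 30
python3 -m handwheel '{"dp":[[-0.02,0.2217,0],[-0.02,0.2217,0],[-0.02,0.2217,0],[-0.02,0.2217,0],[-0.02,0.2217,0]],"yaw":[0,0,0,0,0],"fingers":[0,0,0,0,0]}' 30
python3 -m handwheel '{"dp":[[0,0,0.2],[0,0,0.2],[0,0,0],[0,0,0]],"yaw":[0.18,0.172,0,0],"fingers":[0,0,0,0]}' 30
python3 -c "
from h import *
for i in range(3):
  move([.441,-.1768,.0258],-.11);env.capture('top')"
```

```text
t: 19.85
ee_pos: [0.4432, 0.0444, 0.1531]
orientation: [3.141, 0.002, 0.074]
ft_force: [1.4, -0.3, 0.3]
width: 0.0883
grip_force: 0.0
t: 20.48
ee_pos: [0.4397, -0.1779, 0.153]
orientation: [-3.141, 0.002, 0.074]
ft_force: [-0.1, 0.3, 0.8]
width: 0.0881
grip_force: 0.0
t: 20.98
ee_pos: [0.4406, -0.177, 0.0744]
orientation: [3.141, 0.0, -0.109]
ft_force: [0.5, 0.3, -0.1]
width: 0.0879
grip_force: 0.0
[ 0.002 -0.001  0.243] yaw units 0.003
[-0.001 -0.001  0.245] yaw units 0.003
[-0.002 -0.001  0.246] yaw units 0.002
```

```bash
python3 -m handwheel '{"dp":[[0,0,0.15],[0,0,0.07],[0,0,0.024],[0,0,0],[0,0,0]],"yaw":[0,0,0,0,0],"fingers":[0,0,0,0.2,0.3]}' 30
python3 -m handwheel '{"dp":[[0,0,0],[0,0,0],[0,0,0],[0,0,0],[0,0,0]],"yaw":[0,0,0,0,0],"fingers":[0.5,0.5,0.5,0.5,0.5]}' 30
python3 -c "
from h import *
print(env.state()['ee_pos'])"
python3 -m handwheel '{"dp":[[0,0,-0.04],[0,0,-0.16],[0,0,-0.25],[0,0,-0.25],[0,0,0]],"yaw":[0,0,0,0,0],"fingers":[0.5,0.5,0.5,0.5,0.5]}' 30
python3 -c "
from h import *
move([.447,.2682,.16],.074)"
```

```text
t: 21.75
ee_pos: [0.441, -0.1769, 0.0255]
orientation: [3.141, -0.001, -0.11]
ft_force: [-0.2, 0.5, -0.2]
width: 0.0699
grip_force: 0.0
t: 22.38
ee_pos: [0.4409, -0.1768, 0.0253]
orientation: [-3.141, -0.001, -0.11]
ft_force: [-0.5, 0.2, 5.5]
width: 0.0572
grip_force: 29.8
[ 0.44086016 -0.17681994  0.02529185]
t: 23.0
ee_pos: [0.4422, -0.1772, 0.1676]
orientation: [3.141, -0.005, -0.11]
ft_force: [0.0, 0.8, -2.8]
width: 0.0574
grip_force: 29.9
[-0.221 -2.216  0.036] yaw units -0.351
```

```bash
python3 -m handwheel '{"dp":[[0,0,0],[0,0,0],[0.0195,-0.2217,0],[0.0195,-0.2217,0],[0.0195,-0.2217,0]],"yaw":[-0.18,-0.171,0,0,0],"fingers":[0.5,0.5,0.5,0.5,0.5]}' 30
python3 -m handwheel '{"dp":[[0.0195,-0.2217,0],[0.0195,-0.2217,0],[0.0195,-0.2217,0],[0.0195,-0.2217,0],[0.0195,-0.2217,0]],"yaw":[0,0,0,0,0],"fingers":[0.5,0.5,0.5,0.5,0.5]}' 30
python3 -m handwheel '{"dp":[[0.0195,-0.2217,0],[0.0195,-0.2217,0],[0,0,0.1],[0,0,0.15],[0,0,0]],"yaw":[0,0,0,0,0],"fingers":[0.5,0.5,0.5,0.5,0.5]}' 30
python3 -c "
from h import *
for i in range(3):
  move([.447,.2682,.082],.074);env.capture('top')"
```

```text
t: 23.62
ee_pos: [0.4413, -0.0417, 0.1638]
orientation: [-3.141, 0.002, 0.073]
ft_force: [1.4, -0.8, -1.9]
width: 0.0574
grip_force: 29.9
t: 24.25
ee_pos: [0.4444, 0.1806, 0.1637]
orientation: [3.141, 0.002, 0.074]
ft_force: [0.1, 0.1, -2.1]
width: 0.0574
grip_force: 29.9
t: 24.88
ee_pos: [0.4446, 0.2661, 0.1123]
orientation: [3.138, 0.005, 0.072]
ft_force: [-0.3, 0.7, -2.3]
width: 0.0575
grip_force: 29.9
[ 0.013 -0.01   0.151] yaw units -0.003
[ 0.007 -0.008  0.158] yaw units -0.004
[ 0.002 -0.006  0.163] yaw units -0.004
```

```bash
python3 -m handwheel '{"dp":[[0.001,-0.004,0.06],[0,0,0.05],[0,0,0.05],[0,0,0],[0,0,0]],"yaw":[0,0,0,0,0],"fingers":[0.5,0.5,0.5,0.5,0.5]}' 30
python3 -m handwheel '{"dp":[[0,0,0.04],[0,0,0.04],[0,0,0],[0,0,0]],"yaw":[0,0,0,0],"fingers":[0.5,0.5,0.5,0.5]}' 30
python3 -c "
from h import *
for i in range(2):
  move([.447,.2682,.0595],.074);env.capture('top')"
```

```text
t: 25.65
ee_pos: [0.4471, 0.2691, 0.083]
orientation: [3.142, -0.0, 0.074]
ft_force: [0.7, -0.6, -2.9]
width: 0.0569
grip_force: 29.9
t: 26.15
ee_pos: [0.447, 0.2691, 0.0669]
orientation: [3.141, -0.0, 0.074]
ft_force: [0.1, 0.4, -2.3]
width: 0.0572
grip_force: 29.9
[-0.     0.004  0.037] yaw units -0.001
[-0.001  0.005  0.038] yaw units -0.001
```

Lower to the first blank, release, and head to the left single blank.

```bash
python3 -m handwheel '{"dp":[[0,0,0.025],[0,0,0.012],[0,0,0],[0,0,0],[0,0,0]],"yaw":[0,0,0,0,0],"fingers":[0.5,0.5,0.5,0.4,0.2]}' 30
python3 -m handwheel '{"dp":[[0,0,0],[0,0,0],[0,0,-0.1],[0,0,-0.2],[0,0,-0.2]],"yaw":[0,0,0,0,0],"fingers":[0,0,0,0,0]}' 30
python3 - <<'E'
from h import *
c=cap("top")
hsv=cv2.cvtColor(c["frame"],cv2.COLOR_RGB2HSV)
m=cv2.inRange(hsv,(18,165,60),(32,255,255)); n,l,st,ce=cv2.connectedComponentsWithStats(m)
for i in range(1,n):
    if st[i,4]>100: print(st[i,4],ce[i],p2w(c,ce[i],.008))
move([.4685,-.0407,.1],.043)
E
```

```text
t: 26.88
ee_pos: [0.4471, 0.2692, 0.0596]
orientation: [-3.142, -0.0, 0.074]
ft_force: [-0.0, -0.5, 0.1]
width: 0.0652
grip_force: 0.0
t: 27.5
ee_pos: [0.447, 0.2689, 0.1617]
orientation: [-3.142, -0.0, 0.073]
ft_force: [1.0, 0.6, -0.8]
width: 0.0884
grip_force: 0.0
507 [339.09270217 210.25641026] [ 0.46906655 -0.04090468  0.008     ]
153 [231.11111111 214.97385621] [0.45862739 0.28788488 0.008     ]
[-0.019  1.556  0.324] yaw units 0.056
```

```bash
python3 -m handwheel '{"dp":[[-0.001,0.222,0],[-0.001,0.222,0],[-0.001,0.222,0],[-0.001,0.222,0],[-0.001,0.222,0]],"yaw":[0,0,0,0,0],"fingers":[0,0,0,0,0]}' 30
python3 -m handwheel '{"dp":[[-0.001,0.222,0],[-0.001,0.222,0],[0,0,0.2],[0,0,0.2],[0,0,0]],"yaw":[0,0,0.056,0,0],"fingers":[0,0,0,0,0]}' 30
python3 -c "
from h import *
for i in range(3):
  env.capture('top');move([.4685,-.041,.0255],.045)
  "
```

```text
t: 28.18
ee_pos: [0.4625, 0.0463, 0.1605]
orientation: [-3.141, -0.001, 0.073]
ft_force: [1.7, -0.1, 0.4]
width: 0.0885
grip_force: 0.0
t: 28.8
ee_pos: [0.467, -0.0411, 0.0788]
orientation: [-3.141, 0.004, 0.044]
ft_force: [-0.1, -0.6, 1.1]
width: 0.088
grip_force: 0.0
[ 0.002 -0.001  0.273] yaw units -0.002
[-0.003 -0.002  0.277] yaw units -0.002
[-0.005 -0.001  0.278] yaw units -0.001
```

```bash
python3 -m handwheel '{"dp":[[-0.003,0,0.15],[0,0,0.1],[0,0,0.026],[0,0,0],[0,0,0]],"yaw":[0,0,0,0,0],"fingers":[0,0,0,0.2,0.3]}' 30
python3 -m handwheel '{"dp":[[0,0,0],[0,0,0],[0,0,0],[0,0,0],[0,0,0]],"yaw":[0,0,0,0,0],"fingers":[0.5,0.5,0.5,0.5,0.5]}' 30
python3 -m handwheel '{"dp":[[0,0,-0.04],[0,0,-0.16],[0,0,-0.25],[0,0,-0.25],[0,0,0]],"yaw":[0,0,0,0,0],"fingers":[0.5,0.5,0.5,0.5,0.5]}' 30
python3 -c "
from h import *
for i in range(2):
  env.capture('top');move([.447,.2685,.16],.074)"
```

```text
t: 29.58
ee_pos: [0.4686, -0.0409, 0.0253]
orientation: [3.141, -0.002, 0.045]
ft_force: [0.4, 0.3, -0.0]
width: 0.0698
grip_force: 0.0
t: 30.2
ee_pos: [0.4682, -0.0408, 0.0248]
orientation: [-3.141, -0.001, 0.044]
ft_force: [-0.5, -0.2, 6.7]
width: 0.0574
grip_force: 30.0
t: 30.82
ee_pos: [0.4695, -0.041, 0.1671]
orientation: [-3.141, -0.006, 0.044]
ft_force: [0.5, -0.1, -3.4]
width: 0.0575
grip_force: 30.0
[-0.037 -1.548  0.028] yaw units -0.056
[-0.032 -1.547  0.022] yaw units -0.055
```

```bash
python3 -m handwheel '{"dp":[[0,0,0],[0.001,-0.2216,0],[0.001,-0.2216,0],[0.001,-0.2216,0],[0.001,-0.2216,0]],"yaw":[-0.056,0,0,0,0],"fingers":[0.5,0.5,0.5,0.5,0.5]}' 30
python3 -m handwheel '{"dp":[[0.001,-0.2216,0],[0.001,-0.2216,0],[0.001,-0.2216,0],[0,0,0.2],[0,0,0.1]],"yaw":[0,0,0,0,0],"fingers":[0.5,0.5,0.5,0.5,0.5]}' 30
python3 -c "
from h import *
for i in range(4):
  env.capture('top');move([.447,.2687,.085],.074)"
```

```text
t: 31.55
ee_pos: [0.4546, 0.1369, 0.1632]
orientation: [3.14, 0.002, 0.074]
ft_force: [0.4, 0.4, -1.7]
width: 0.0572
grip_force: 30.0
t: 32.17
ee_pos: [0.4447, 0.2677, 0.1015]
orientation: [3.139, 0.004, 0.075]
ft_force: [0.0, -0.1, -1.5]
width: 0.0575
grip_force: 30.0
[ 0.015 -0.009  0.076] yaw units -0.001
[ 0.012 -0.01   0.085] yaw units -0.003
[ 0.006 -0.009  0.092] yaw units -0.004
[ 0.002 -0.007  0.097] yaw units -0.004
```

```bash
python3 -m handwheel '{"dp":[[0,-0.006,0.05],[0,0,0.045],[0,0,0.03],[0,0,0],[0,0,0]],"yaw":[0,0,0,0,0],"fingers":[0.5,0.5,0.5,0.5,0.5]}' 30
python3 -m handwheel '{"dp":[[0,0,0.025],[0,0,0.02],[0,0,0],[0,0,0]],"yaw":[0,0,0,0],"fingers":[0.5,0.5,0.5,0.5]}' 30
python3 -c "
from h import *
for i in range(2):
  move([.447,.2682,.067],.074);env.capture('top')"
```

```text
t: 33.0
ee_pos: [0.4464, 0.2697, 0.0795]
orientation: [-3.142, -0.0, 0.074]
ft_force: [-0.2, 0.1, -2.3]
width: 0.0575
grip_force: 30.0
t: 33.5
ee_pos: [0.4463, 0.2697, 0.0703]
orientation: [3.142, -0.0, 0.074]
ft_force: [-0.2, 0.2, -3.2]
width: 0.0575
grip_force: 30.0
[0.003 0.008 0.017] yaw units -0.001
[0.003 0.008 0.017] yaw units -0.0
```

```bash
python3 -m handwheel '{"dp":[[0,0.004,0.013],[0,0,0],[0,0,0],[0,0,0],[0,0,0]],"yaw":[0,0,0,0,0],"fingers":[0.5,0.5,0.4,0.2,0]}' 30
python3 -m handwheel '{"dp":[[0,0,0],[0,0,-0.1],[0,0,-0.2],[-0.25,0,-0.1],[-0.2,0,0]],"yaw":[0,0,0,0,0],"fingers":[0,0,0,0,0]}' 30
python3 - <<'E'
from h import *
c=cap("top"); s=cap("side")
a=cv2.resize(c["frame"][165:265,195:265,::-1],None,fx=5.7,fy=5.7,interpolation=cv2.INTER_CUBIC)
b=cv2.resize(s["frame"][140:210,215:305,::-1],None,fx=4.4,fy=4.4,interpolation=cv2.INTER_CUBIC)
o=np.zeros((600,800,3),np.uint8); o[:a.shape[0],:a.shape[1]]=a; o[:b.shape[0],400:400+b.shape[1]]=b
t=cv2.resize(c["frame"][180:265,400:500,::-1],None,fx=3,fy=3); o[320:320+255,400:700]=t
cv2.imwrite("pics/comp2.png",o); move([.3575,.2615,.15],.074)
E
```

```text
t: 34.22
ee_pos: [0.4466, 0.2691, 0.0679]
orientation: [-3.141, -0.001, 0.074]
ft_force: [-0.1, 0.4, -0.2]
width: 0.0749
grip_force: 0.0
t: 34.85
ee_pos: [0.3562, 0.2626, 0.1497]
orientation: [-3.139, -0.002, 0.073]
ft_force: [-1.0, 0.8, -0.1]
width: 0.0884
grip_force: 0.0
[ 0.024  0.005 -0.009] yaw units 0.003
```

View pics/comp2.png

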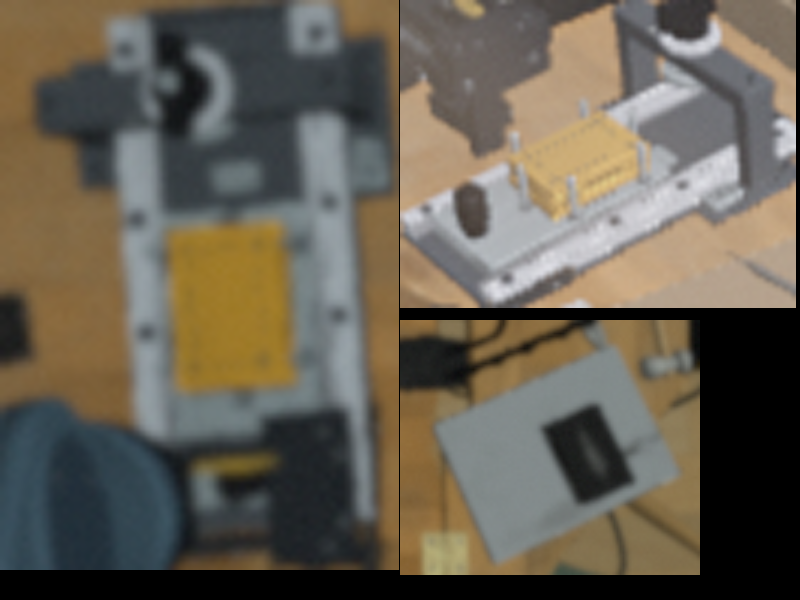

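```bash
python3 -m handwheel '{"dp":[[0.006,0.005,0.15],[0,0,0.15],[0,0,0.12],[0,0,0.05],[0,0,0]],"yaw":[0,0,0,0,0],"fingers":[0,0,0,0,0]}' 30
python3 -m handwheel '{"dp":[[0,0,0],[0,0,0],[0,0,0],[0,0,0],[0,0,0]],"yaw":[0,0,0,0,0],"fingers":[0.5,0.8,0.8,0.8,0.8]}' 30
python3 -m handwheel '{"dp":[[0,0,0],[0,0,0]],"yaw":[0,0],"fingers":[0.8,0.8]}' 30
python3 -c "
from h import *
print(env.state()['ft_torque']);move([.4635,.2685,.055],.074)"
```

```text
t: 35.58
ee_pos: [0.3584, 0.2614, 0.054]
orientation: [-3.142, -0.0, 0.073]
ft_force: [0.3, 0.8, 0.3]
width: 0.0882
grip_force: 0.0
t: 36.2
ee_pos: [0.3578, 0.2615, 0.0538]
orientation: [-3.142, -0.0, 0.074]
ft_force: [-0.3, 1.0, 0.3]
width: 0.0404
grip_force: 0.0
t: 36.45
ee_pos: [0.3579, 0.2614, 0.0537]
orientation: [3.142, 0.0, 0.074]
ft_force: [-0.4, -0.2, 0.1]
width: 0.0222
grip_force: 30.0
[-0.03606379  0.13878126  0.04947865]
[ 0.529  0.004 -0.007] yaw units -0.001
```

```bash
python3 -m handwheel '{"dp":[[0.03,0,0],[0.05,0,0],[0.05,0,0],[0.05,0,0],[0.05,0,0]],"yaw":[0,0,0,0,0],"fingers":[0.8,0.8,0.8,0.8,0.8]}' 30
python3 -m handwheel '{"dp":[[0.05,0,0],[0.05,0,0],[0.05,0,0],[0.03,0,0],[0.02,0,0]],"yaw":[0,0,0,0,0],"fingers":[0.8,0.8,0.8,0.8,0.8]}' 30
python3 -m handwheel '{"dp":[[0.02,0,0],[0.02,0,0],[0.02,0,0],[0.01,0,0],[0,0,0]],"yaw":[0,0,0,0,0],"fingers":[0.8,0.8,0.8,0.8,0.8]}' 30
```

```text
t: 37.08
ee_pos: [0.4022, 0.2648, 0.0537]
orientation: [-3.141, 0.004, 0.074]
ft_force: [-5.3, 0.1, 8.3]
width: 0.0221
grip_force: 30.0
t: 37.7
ee_pos: [0.4424, 0.2677, 0.0537]
orientation: [-3.141, 0.003, 0.074]
ft_force: [-6.5, -0.6, 9.0]
width: 0.0217
grip_force: 30.0
t: 38.33
ee_pos: [0.4565, 0.2688, 0.0537]
orientation: [-3.141, 0.003, 0.074]
ft_force: [-4.5, -1.1, 5.8]
width: 0.0222
grip_force: 30.0
```

```bash
for i in 1 2; do python3 -m handwheel '{"dp":[[0.01,0,0],[0,0,0]],"yaw":[0,0],"fingers":[0.8,0.8]}' 30|grep -E "ee_pos|ft"; python3 -m handwheel '{"dp":[[0.01,0,0],[0,0,0]],"yaw":[0,0],"fingers":[0.8,0.8]}' 30|grep -E "ee_pos|ft"; done
```

```text
ee_pos: [0.4584, 0.2689, 0.0537]
ft_force: [-5.1, 0.9, 6.1]
ee_pos: [0.4604, 0.2691, 0.0537]
ft_force: [-4.6, -0.6, 6.6]
ee_pos: [0.4624, 0.2692, 0.0537]
ft_force: [-4.3, 0.1, 5.9]
ee_pos: [0.4644, 0.2694, 0.0537]
ft_force: [-4.2, -0.0, 6.2]
```

```bash
for i in 1 2 3; do python3 -m handwheel '{"dp":[[0.006,0,0],[0,0,0]],"yaw":[0,0],"fingers":[0.8,0.8]}' 30|grep -E "ee_pos|ft"; done
```

```text
ee_pos: [0.465, 0.2694, 0.0537]
ft_force: [-6.7, -0.2, 8.9]
ee_pos: [0.465, 0.2694, 0.0536]
ft_force: [-9.8, -0.4, 13.2]
ee_pos: [0.4651, 0.2694, 0.0536]
ft_force: [-13.2, -1.4, 17.9]
```

```bash
python3 -m handwheel '{"dp":[[-0.016,0,0],[0,0,0]],"yaw":[0,0],"fingers":[0.8,0.8]}' 30|grep -E "ee_pos|ft"; for i in 1 2 3; do python3 -m handwheel '{"dp":[[-0.005,0,0],[0,0,0]],"yaw":[0,0],"fingers":[0.8,0.8]}' 30|grep -E "ee_pos|ft"; done
```

```text
ee_pos: [0.4649, 0.2694, 0.0537]
ft_force: [-5.4, -0.9, 6.3]
ee_pos: [0.4648, 0.2694, 0.0537]
ft_force: [-3.5, 0.2, 3.8]
ee_pos: [0.4647, 0.2694, 0.0538]
ft_force: [2.0, -0.6, -1.4]
ee_pos: [0.4634, 0.2691, 0.0538]
ft_force: [2.8, 0.4, -2.6]
```

```bash
for i in 1 2 3; do python3 -m handwheel '{"dp":[[-0.005,0,0],[0,0,0]],"yaw":[0,0],"fingers":[0.8,0.8]}' 30|grep -E "ee_pos|ft"; done
```

```text
ee_pos: [0.4621, 0.269, 0.0537]
ft_force: [2.9, 0.3, -1.9]
ee_pos: [0.4609, 0.2689, 0.0537]
ft_force: [3.3, 0.2, -1.0]
ee_pos: [0.4603, 0.2689, 0.0538]
ft_force: [4.5, -0.0, -3.1]
```

```bash
for i in 1 2; do python3 -m handwheel '{"dp":[[-0.005,0,0],[0,0,0]],"yaw":[0,0],"fingers":[0.8,0.8]}' 30|grep -E "ee_pos|ft"; done
```

```text
ee_pos: [0.4602, 0.269, 0.0538]
ft_force: [7.1, 0.1, -6.9]
ee_pos: [0.4601, 0.269, 0.054]
ft_force: [8.9, -0.4, -7.7]
```

```bash
python3 -m handwheel '{"dp":[[0.012,0,0],[0.012,0,0],[0,0,0]],"yaw":[0,0,0],"fingers":[0.8,0.8,0.8]}' 30|grep -E "ee_pos|ft"; python3 -m handwheel '{"dp":[[0.006,0,0],[0,0,0]],"yaw":[0,0],"fingers":[0.8,0.8]}' 30|grep -E "ee_pos|ft"
```

```text
ee_pos: [0.4606, 0.269, 0.0537]
ft_force: [-3.7, -0.5, 6.5]
ee_pos: [0.4612, 0.2691, 0.0537]
ft_force: [-5.6, -0.7, 9.8]
```

```bash
python3 -m handwheel '{"dp":[[0.006,0,0],[0.004,0,0],[0,0,0]],"yaw":[0,0,0],"fingers":[0.8,0.8,0.8]}' 30|grep -E "ee_pos|ft"; python3 -m handwheel '{"dp":[[0.004,0,0],[0,0,0]],"yaw":[0,0],"fingers":[0.8,0.8]}' 30|grep -E "ee_pos|ft"
```

```text
ee_pos: [0.4631, 0.2694, 0.0537]
ft_force: [-6.4, -0.3, 8.7]
ee_pos: [0.4639, 0.2695, 0.0537]
ft_force: [-6.1, -1.6, 9.7]
```

```bash
python3 -m handwheel '{"dp":[[0,0,0],[0,0,0],[0,0,0],[0,0,0],[0,0,0]],"yaw":[0,0,0,0,0],"fingers":[0.6,0.4,0.1,0,0]}' 30
python3 -m handwheel '{"dp":[[0,0,0],[0,0,-0.2],[0,0,-0.25],[0,0,-0.2],[-0.25,0,0]],"yaw":[0,0,0,0,0],"fingers":[0,0,0,0,0]}' 30
python3 - <<'E'
from h import *
c=cap("top"); s=cap("side")
for uv in((170,147),(240,147),(313,147)):print(p2w(c,uv,0))
a=cv2.resize(c["frame"][130:210,195:275,::-1],None,fx=5,fy=5,interpolation=cv2.INTER_CUBIC)
b=cv2.resize(s["frame"][100:215,230:400,::-1],None,fx=2.3,fy=2.3,interpolation=cv2.INTER_CUBIC)
k=cv2.resize(s["frame"][130:180,255:325,::-1],None,fx=5.6,fy=5.6,interpolation=cv2.INTER_CUBIC)
o=np.zeros((600,800,3),np.uint8); o[:400,:400]=a; o[:b.shape[0],400:400+b.shape[1]]=b; o[290:290+280,400:792]=k
cv2.imwrite("pics/comp3.png",o)
E
```

```text
t: 44.2
ee_pos: [0.4668, 0.2695, 0.0537]
orientation: [3.142, 0.0, 0.074]
ft_force: [0.4, 1.1, 0.7]
width: 0.0702
grip_force: 0.0
t: 44.82
ee_pos: [0.4209, 0.2666, 0.1869]
orientation: [-3.138, -0.008, 0.072]
ft_force: [-0.9, 0.4, -0.5]
width: 0.0878
grip_force: 0.0
[0.67263323 0.48156804 0.        ]
[0.66923613 0.26281777 0.        ]
[0.66572178 0.03651689 0.        ]
```

View pics/comp3.png

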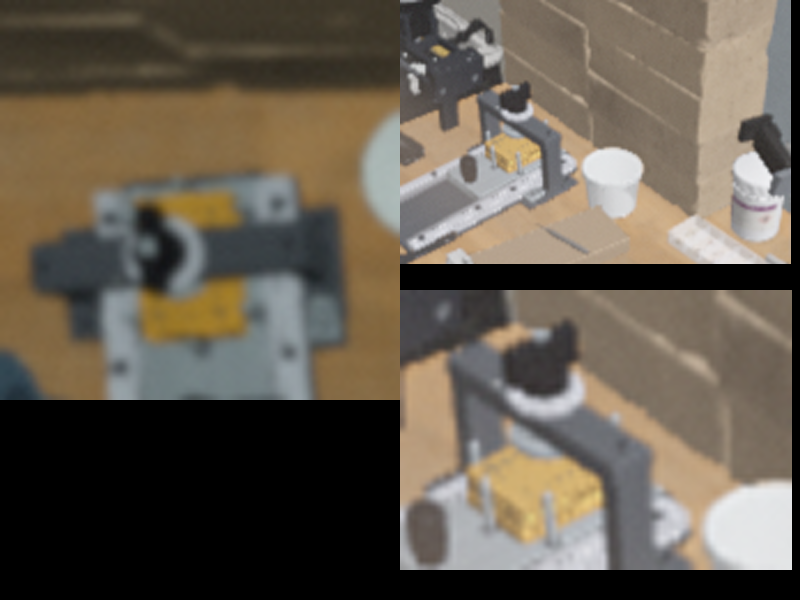

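```bash
python3 - <<'E'
from h import *
c=cap("top"); s=cap("side")
th=.074
def bar(cc,p,ss=4,w=.0065):
    return boxsil(cc,p,(.050,.013,.026),.110,ss)
def hub(cc,p):
    m=np.zeros((1600,2560),np.uint8); a=np.linspace(0,6.28,40)
    P=np.array([w2p(cc,[p[0]+.0155*np.cos(t),p[1]+.0155*np.sin(t),z]) for t in a for z in(.098,.112)],np.float32)
    cv2.fillPoly(m,[np.round(cv2.convexHull(P)*4+1.5).astype(np.int32)],255); return cv2.resize(m,(640,400),interpolation=cv2.INTER_AREA)/255.
ms=[]
for cc,roi in((c,(215,165,240,192)),(s,(270,128,312,160))):
    g=cc["frame"].max(2).astype(float); u0,v0,u1,v1=roi; z=np.zeros_like(g); sub=np.clip((95-g[v0:v1,u0:u1])/50,0,1); z[v0:v1,u0:u1]=sub; ms.append(z); print(sub.sum(), g[v0:v1,u0:u1].min())
def cost(p,ks=(0,1)):
    return sum(np.abs(np.maximum(bar(cc,p),hub(cc,p))-m).sum() for i,(cc,m) in enumerate(zip((c,s),ms)) if i in ks)
for ks in((0,),(1,),(0,1)):
    r=[]
    for y0 in np.arange(-1.5,1.6,.25):
        x0=np.array([.553,.2757,y0]); q=minimize(cost,x0,args=(ks,),method="Nelder-Mead",options=dict(initial_simplex=[x0,x0+[.006,0,0],x0+[0,.006,0],x0+[0,0,.2]],maxiter=60)); r.append((round(q.fun,1),*q.x.round(4)))
    print(ks,sorted(r)[:4])
E
```

```text
133.60000000000002 20.0
105.8 50.0
(0,) [(np.float64(117.1), np.float64(0.5532), np.float64(0.2759), np.float64(0.2397)), (np.float64(118.1), np.float64(0.5562), np.float64(0.2776), np.float64(0.252)), (np.float64(118.3), np.float64(0.5533), np.float64(0.2765), np.float64(0.1542)), (np.float64(118.5), np.float64(0.5509), np.float64(0.2742), np.float64(0.1426))]
(1,) [(np.float64(106.7), np.float64(0.5551), np.float64(0.2923), np.float64(-2.1098)), (np.float64(106.8), np.float64(0.5551), np.float64(0.2923), np.float64(-2.1098)), (np.float64(107.4), np.float64(0.5546), np.float64(0.2918), np.float64(1.0411)), (np.float64(108.4), np.float64(0.5549), np.float64(0.2916), np.float64(1.0094))]
(0, 1) [(np.float64(249.2), np.float64(0.5507), np.float64(0.275), np.float64(0.3411)), (np.float64(250.0), np.float64(0.5504), np.float64(0.2752), np.float64(0.2742)), (np.float64(252.2), np.float64(0.5531), np.float64(0.2773), np.float64(0.306)), (np.float64(252.4), np.float64(0.5527), np.float64(0.2771), np.float64(0.3687))]
```

```bash
python3 - <<'E'
from h import *
c=cap("top"); s=cap("side")
np.set_printoptions(linewidth=200)
print(c["frame"].max(2)[168:192,218:238]); print(s["frame"].max(2)[130:152,270:292])
E
```

```text
[[122 114 110 115 120 116 113 113 113 121 127 128 128 124 124 126 128 132 135 138]
 [132 125 121 117 122 120 115 118 128 136 145 148 149 150 153 152 151 152 153 153]
 [140 132 120 113 113 109 102 105 121 139 151 159 158 160 161 159 159 157 158 156]
 [136 131 121 103  89  73  67  74  96 123 146 157 158 159 158 156 159 155 151 149]
 [123 127 119 101  67  40  32  41  61  98 129 147 153 156 155 154 154 153 148 144]
 [109 117 113  94  62  32  29  23  41  76 113 136 146 151 155 154 155 154 147 145]
 [107 112 106  87  55  34  26  29  36  65 100 130 143 149 151 150 145 141 134 132]
 [122 121 110  86  60  36  29  30  36  56  85 114 137 147 147 138 127 116 107 101]
 [120 118 113 100  71  55  48  43  35  38  57  83 112 137 147 137 112  91  77  71]
 [100 101 109 106  87  80  81  68  46  30  32  50  79 111 137 144 127  98  77  69]
 [ 84  92 108 111 100 105 108  92  60  33  25  31  52  84 123 145 136 108  81  71]
 [ 76  91 105 104  95 109 116 102  65  32  25  25  38  68 110 143 143 118  88  70]
 [ 77  94 104  95  85  94 101  90  60  29  23  26  36  63 109 143 146 122  90  70]
 [ 76  93 105  96  73
[... 2195 characters left out ...]
9  60  59  60  56  60  59  55  79 144 193 175 144 129 125 124]
 [115 118 119  87  53  58  61  59  58  61  59  56  63  61  83 153 206 193 180 168 134 127]
 [108 129 149 108  66  60  58  59  59  57  61  60  62  60  80 162 213 202 190 186 171 142]
 [ 86 112 132 123 131 113  99  59  54  53  59  57  57  61 102 175 217 207 190 190 187 173]
 [ 77  83  98 130 177 198 187 111  75  72  67  66  81 111 163 206 219 204 190 190 190 188]
 [ 79  77  79 107 166 210 215 193 171 162 142 145 178 198 205 215 218 195 188 190 192 191]
 [ 92  80  79  79 120 173 200 212 208 206 202 202 209 219 215 203 186 156 162 179 191 193]
 [109 103  87  76  85 117 165 192 194 200 207 204 208 211 200 176 139 122 125 147 174 191]]
```

```bash
python3 -m handwheel '{"dp":[[0,0,-0.1],[0,0,0],[0,0,0],[0,0,0],[0,0,0]],"yaw":[-0.34,-0.34,-0.34,-0.34,-0.34],"fingers":[0,0,0,0,0]}' 30 |grep orient
python3 -m handwheel '{"dp":[[0,0,0],[0,0,0],[0,0,0],[0,0,0],[0,0,0]],"yaw":[-0.34,-0.34,-0.34,-0.34,-0.34],"fingers":[0,0,0,0,0]}' 30|grep orient
python3 -m handwheel '{"dp":[[0,0,0],[0,0,0],[0,0,0],[0,0,0],[0,0,0]],"yaw":[-0.34,-0.34,-0.34,-0.34,-0.34],"fingers":[0,0,0,0,0]}' 30|grep orient
python3 -m handwheel '{"dp":[[0,0,0],[0,0,0],[0,0,0],[0,0,0],[0,0,0]],"yaw":[-0.34,-0.34,-0.22,0,0],"fingers":[0,0,0,0,0]}' 30
python3 -c "
from h import *
c=cap('top');print(p2w(c,(224.7,179.2),.136),[p2w(c,p,.136)[:2] for p in((224.1,172),(225.4,186.5))])
print(env.state()['joints'][6]);move([.553,.2757,.1375],.08)"
```

```text
orientation: [3.141, -0.0, 0.968]
orientation: [3.141, 0.0, 1.858]
orientation: [3.142, 0.0, 2.748]
t: 47.62
ee_pos: [0.4174, 0.2656, 0.2036]
orientation: [-3.142, 0.0, -3.071]
ft_force: [0.8, -0.8, -0.3]
width: 0.0884
grip_force: 0.0
[0.55193374 0.27324239 0.136     ] [array([0.57170628, 0.27496245]), array([0.53193052, 0.27125181])]
1.0523333460242221
[-0.68   0.002  0.33 ] yaw units -0.017
```

```bash
python3 -m handwheel '{"dp":[[-0.2,0,0],[-0.2,0,0],[-0.2,0,0],[-0.078,0.002,0],[0,0,0]],"yaw":[0,0,0,0,0],"fingers":[0,0,0,0,0]}' 30
python3 -m handwheel '{"dp":[[0,0,0.15],[0,0,0.12],[0,0,0.05],[0,0,0],[0,0,0]],"yaw":[0,0,0,0,0],"fingers":[0,0,0,0.3,0.6]}' 30
python3 -m handwheel '{"dp":[[0,0,0],[0,0,0],[0,0,0],[0,0,0],[0,0,0]],"yaw":[0,0,0,0,0],"fingers":[0.9,0.9,0.9,0.9,0.9]}' 40
python3 -c "
from h import *
print(env.state()['ft_torque']);env.capture('top');print(env.state()['ft_torque'],env.state()['ft_force'],env.state()['ee_pos'])"
```

```text
t: 48.3
ee_pos: [0.5529, 0.2759, 0.2033]
orientation: [-3.141, 0.0, -3.07]
ft_force: [-0.3, -0.6, 1.1]
width: 0.0883
grip_force: 0.0
t: 48.92
ee_pos: [0.5525, 0.2765, 0.1408]
orientation: [3.141, 0.001, -3.068]
ft_force: [-0.6, 0.2, 0.1]
width: 0.0705
grip_force: 0.0
t: 49.55
ee_pos: [0.5521, 0.2762, 0.1397]
orientation: [-3.142, -0.0, -3.068]
ft_force: [-0.3, 0.5, 0.3]
width: 0.0202
grip_force: 0.0
[ 0.00307141 -0.0069894   0.02409425]
[ 0.04341341 -0.01388998 -0.01392077] [ 0.10133871 -0.70266305  1.02374328] [0.55209424 0.27615512 0.13969281]
```

```bash
python3 -m handwheel '{"dp":[[0,0,0],[0,0,0],[0,0,0],[0,0,0]],"yaw":[0,0,0,0],"fingers":[0.95,0.95,0.95,0.95]}' 40
python3 -m handwheel '{"dp":[[0,0,0],[0,0,0],[0,0,0],[0,0,0],[0,0,0]],"yaw":[0.1,0.2,0.2,0.2,0.1],"fingers":[0.95,0.95,0.95,0.95,0.95]}' 40
python3 -c "
from h import *
for i in range(4):
  env.capture('top');print(env.state()['ft_torque'],env.state()['ft_force'])"
```

```text
t: 50.1
ee_pos: [0.5521, 0.2766, 0.1397]
orientation: [3.141, 0.0, -3.068]
ft_force: [0.5, 3.1, -0.7]
width: 0.013
grip_force: 40.0
t: 50.72
ee_pos: [0.552, 0.2763, 0.1397]
orientation: [-3.141, 0.0, 2.794]
ft_force: [-0.2, 2.0, -0.6]
width: 0.0125
grip_force: 40.0
[0.44152633 0.019378   0.00084883] [ 0.49870934  1.52939796 -0.12503638]
[ 0.35271298 -0.07237032 -0.01867388] [-0.82274971  2.03357037 -0.6396582 ]
[ 0.40735471  0.0158608  -0.01889887] [-0.71375485  1.78285063 -0.8942289 ]
[ 0.32851868  0.01341352 -0.03655289] [ 0.29069807  2.51085057 -1.47203248]
```

```bash
for i in 1 2 3; do python3 -m handwheel '{"dp":[[0,0,0],[0,0,0],[0,0,0],[0,0,0],[0,0,0]],"yaw":[0.24,0.24,0.24,0.24,0.24],"fingers":[0.95,0.95,0.95,0.95,0.95]}' 40|grep -E "ori|ft|wid|ee"; python3 -c "
from cell import env
print(env.state()['ft_torque'],env.state()['joints'][6])"; done
```

```text
ee_pos: [0.5517, 0.2758, 0.1397]
orientation: [-3.14, -0.0, 2.165]
ft_force: [-1.5, 0.4, 1.0]
width: 0.0129
[0.07341957 0.28771774 0.02551869] 0.34500547050443425
ee_pos: [0.5512, 0.2757, 0.1397]
orientation: [-3.139, 0.001, 1.537]
ft_force: [-3.7, -0.2, 2.7]
width: 0.0124
[-0.05381637  0.64901112  0.04943339] -0.16976300239307
ee_pos: [0.5507, 0.2758, 0.1397]
orientation: [-3.139, 0.002, 0.908]
ft_force: [-4.5, 0.2, 3.6]
width: 0.0127
[-0.04267159  1.0473159  -0.00209406] -0.6865557630128266
```

```bash
for i in 1 2 3 4; do python3 -m handwheel '{"dp":[[0,0,0],[0,0,0],[0,0,0],[0,0,0]],"yaw":[0.1,0.1,0.05,0],"fingers":[0.95,0.95,0.95,0.95]}' 40|grep -E "ori|ft|wid"; python3 -c "
from cell import env
print(env.state()['ft_torque'])"; done
```

```text
orientation: [-3.139, 0.003, 0.781]
ft_force: [-4.9, -0.6, 4.4]
width: 0.0125
[0.01934785 1.08544802 0.01130856]
orientation: [-3.139, 0.003, 0.651]
ft_force: [-5.5, 1.0, 5.3]
width: 0.0126
[ 0.08103018  1.14853572 -0.07767763]
orientation: [-3.14, 0.003, 0.52]
ft_force: [-5.6, 0.2, 4.8]
width: 0.013
[0.03369893 1.20817294 0.15874259]
orientation: [-3.14, 0.004, 0.389]
ft_force: [-5.9, 0.2, 5.0]
width: 0.0129
[0.12827565 1.17340827 0.11661699]
```

```bash
for i in 1 2 3; do python3 -m handwheel '{"dp":[[0,0,0],[0,0,0],[0,0,0],[0,0,0]],"yaw":[0.1,0.1,0.1,0.1],"fingers":[0.95,0.95,0.95,0.95]}' 45|grep -E "ori|ft|wid"; python3 -c "
from cell import env
for i in range(3):
  print(env.state()['ft_torque'][2],end=' ');env.capture('top')"; done
```

```text
orientation: [-3.14, 0.004, 0.179]
ft_force: [-6.0, 0.9, 4.3]
width: 0.013
0.14794610591282906 0.11899917162062913 0.0795491786558313 orientation: [-3.141, 0.004, -0.031]
ft_force: [-6.3, 1.6, 4.7]
width: 0.0126
0.1537540229972747 0.18172947037821524 0.09901953866395467 orientation: [-3.142, 0.005, -0.24]
ft_force: [-6.2, 1.2, 6.2]
width: 0.0128
0.16117891159471492 0.12014792257287978 0.11931107281623089
```

```bash
python3 -m handwheel '{"dp":[[0,0,0],[0,0,0],[0,0,0],[0,0,0],[0,0,0]],"yaw":[0,0,0,0,0],"fingers":[0.8,0.6,0.3,0.1,0]}' 40
python3 -m handwheel '{"dp":[[0,0,0],[0,0,-0.15],[0,0,-0.2],[-0.2,0,-0.2],[-0.25,0,0]],"yaw":[0,0,0,0,0],"fingers":[0,0,0,0,0]}'
python3 -m handwheel '{"dp":[[-0.25,0,0],[-0.1,0,0],[0,0,0],[0,0,0]],"yaw":[0,0,0,0],"fingers":[0,0,0,0]}'
python3 - <<'E'
from h import *
c=cap("top"); s=cap("side")
a=cv2.resize(c["frame"][150:230,200:260,::-1],None,fx=5,fy=5,interpolation=cv2.INTER_CUBIC)
b=cv2.resize(s["frame"][130:190,245:315,::-1],None,fx=7,fy=7,interpolation=cv2.INTER_CUBIC)
o=np.zeros((600,800,3),np.uint8); o[:400,:300]=a; o[:420,305:795]=b
t=c["frame"][180:265,300:500,::-1]; o[425:595,10:410]=cv2.resize(t,None,fx=2,fy=2)
cv2.imwrite("pics/comp4.png",o)
E
```

```text
t: 57.38
ee_pos: [0.5521, 0.2761, 0.1397]
orientation: [3.142, -0.0, -0.24]
ft_force: [-0.1, -0.4, -0.5]
width: 0.055
grip_force: 0.0
t: 58.0
ee_pos: [0.466, 0.2976, 0.2525]
orientation: [-3.138, -0.004, -0.242]
ft_force: [-0.1, 1.0, -0.2]
width: 0.0881
grip_force: 0.0
t: 58.5
ee_pos: [0.3976, 0.3141, 0.25]
orientation: [-3.141, -0.001, -0.241]
ft_force: [-0.2, 0.1, -0.5]
width: 0.0883
grip_force: 0.0
```

View pics/comp4.png

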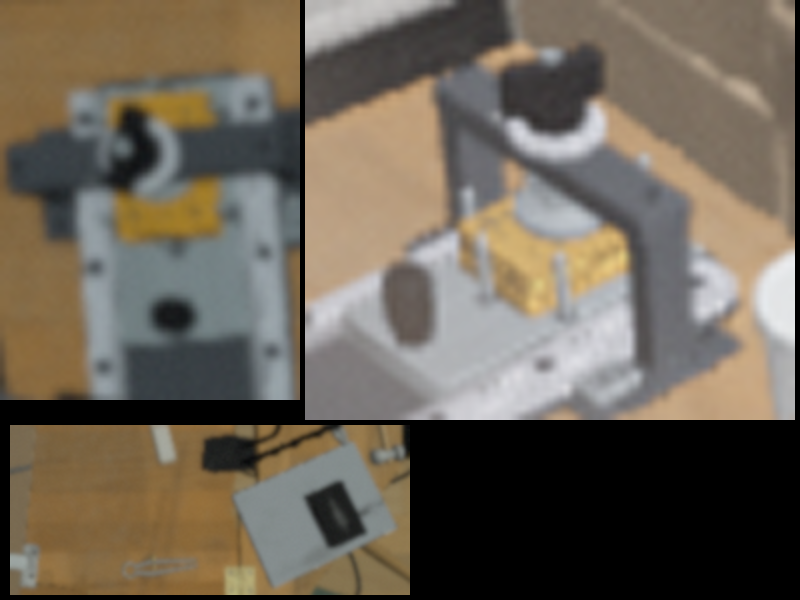

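The pictures show everything in place. At (560,215) the platen bears on the pack, the carrier is home and the knob is free. At (335,515) the charcoal lies wholly on the board, and no blank is left on the bench. I'm handing in.

```bash
python3 -c "
from cell import env
print(env.sign_off())"
```

```text
the job is handed in; nothing more can be done
None
```

I handed the job in at about 59 s: the charcoal is on the board, three blanks are stacked in the nest, the carrier is home on its catch, and I stopped the torque knob an estimated 0.7 rad past the start of slip.

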